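# Peel the top tray off the stack and present it to the scanner

### The job

Swing the orange hold-down brace off the tray stack, all the way out until it seats in its end detent. Then take the white top tray by its yellow corner tab and peel it off corner first, because it sticks to the full blue tray beneath: raise the tab corner about 2 cm while the opposite corner still rests on the stack, and leave the full tray in its holder. Carry the white tray over to the scanner and finish while holding it level and still, centred over the scanner's glass window and about 10 cm above it, without touching the scanner with it or disturbing anything else.

Things in the scene. Friction and masses are not known exactly. Their poses are not given: they have to be found in the camera images.
- brace (a joint): hinge of the orange hold-down brace, rad. 0 = straight across the stack (along the holder's -y); grows as it swings out towards the holder's +x (counter-clockwise seen from above); 1.6 = end stop. It starts between 0 and 0.35, over the stack. It turns easily; from 1.4 to 1.5 a sprung ball resists it (about 2 N at the knob), past that the ball holds it in the end detent
- brace_hinge (a point): point on the vertical hinge axis of the brace, at the height of its bar
- brace_knob (a point): centre of the upright black round knob at the brace's free end: diameter 14 mm, 32 mm tall (16 mm above and 16 mm below this point), 112 mm from the hinge axis. The bar under it is 14 mm wide, its top 16 mm below this point; the bar's underside hangs 7 mm above the tray's rim
- holder: grey steel base plate (176 x 136 x 6 mm) of the tray stack, fixed to the table; origin in the middle of its underside, x along its length, z up. The trays lie in it with their axes along its own. A hinge post stands at (20, 85) mm, the detent post with a brass ball at (78, 87) mm, both under 50 mm high
- holder_seat (a point): fixed point of the holder where full_tray_mid lies when the full tray is seated, 21 mm above the table
- full_tray_mid (a point): middle, half-way up, of the blue full tray: rim 160 x 120 mm, 30 mm tall, about 1 kg, lying loose in the holder between low lips; it must stay there. Four hidden rubber pads in it grip the sides of the white tray, about 2 N to pull free at each corner, until that corner has risen about 8 mm
- tray_tab (a point): centre of the yellow upright tab on the white tray, near its corner at the tray's (-x, -y): a fin 10 mm thick, 22 mm long and 30 mm tall above the rim (15 mm above and 15 mm below this point), at (-71, -51) mm from the tray's middle. Its length lies along the tray's diagonal, 0.62 rad (counter-clockwise) from the tray's x axis, so it is gripped across that. Axes are the tray's
- tray_mid (a point): middle, half-way up, of the white top tray: rim 160 x 120 mm and 4 mm thick, dish 128 x 88 mm below it, 16 mm tall overall, about 0.12 kg; x along its length, z up
- tab_corner (a point): underside of the white tray's rim at the tab's corner; 36 mm above the table when nested
- far_corner (a point): underside of the white tray's rim at the corner diagonally opposite the tab; 36 mm above the table when nested
- scanner_window (a point): middle of the glass window on top of the black flat-bed scanner with yellow frame (110 x 110 mm, 44 mm tall, fixed), at the height of its top
- detector: yellow portable gas detector, 110 x 58 x 30 mm, lying loose; bystander, origin in the middle of its underside
- mouse: black computer mouse, 100 x 60 x 22 mm, loose; bystander
- marker: blue marker pen, 135 x 10 x 10 mm, loose; bystander
- mug: blue mug, 80 mm across, 90 mm tall, loose; bystander
- wipes: white and blue round tub, 70 mm across, 130 mm tall, loose; bystander
There are look-alikes about, which are no part of the job. What is shaped like the part that bears scanner_window but pink is not meant. Of the things shaped like the part that bears full_tray_mid, the blue one is meant.

How it is judged:
By the outcome, as a careful person would: the job done as asked, in the order asked, and still so for the second after the job is handed in, while the arm keeps its last pose, push and grip.
It also fails if it takes over 64 s, if anything falls off the work surface, if the arm or the gripper's body presses on something with over 40 N, if the wrist force passes 120 N, or if a joint passes its speed limit or range.

### The arm

A 6-joint arm with a two-finger parallel gripper is mounted at the origin on the work surface. World frame = base frame: x ahead of the robot, y to its left, z up, the work surface at z = 0. Lengths are in m, angles in rad, forces in N, time in s.
With the tool pointing down it reaches from about 0.275 to 0.825 m from the base axis. Payload 5.2 kg.
Tool frame: the origin (TCP) lies midway between the tips of the shut fingers; the grasp point (between the pads) lies 19 mm behind it; z points along the fingers, y is the direction in which the jaws open and shut (so a half turn about z gives the same grasp; the last joint's range is limited). The gripper opens to 93 mm and grips with 3 to 60 N. Pads are 15 mm wide; open, the fingers measure 128 mm over their backs; the gripper's body (75 mm by 188 mm) begins 65 mm behind the grasp point.
Start: joints at [0.913, 0.259, 1.535, -0, 1.348, -0.203], TCP at [0.242, 0.494, 0.191] pointing down, gripper open.
Joint ranges: [-3.14, 3.14], [-0.91, 2.08], [0.19, 2.58], [-1.22, 4.36], [0.22, 2.71], [-3.12, 3.12]. Speed limits (rad/s): [2.57, 2.57, 3.14, 3.14, 3.14, 3.14].

### API

Orientations are given as a rotation vector (axis times angle).
In Python, from workcell import env gives the robot as it stands. The module is installed in compiled form; this text tells all that it offers.
- The arm moves only by the tool step_arm, never from a script. Its argument "targets" is a list of rows, each a list of 2 entries, a list of its own where there are three numbers: the shift along the tool's x, y, z in cm, then the turn about the tool's z in degrees. A call has 1 to 10 rows; each row shifts and turns the commanded pose from where the row before left it, along the tool's axes as they then stand; what a row does not reach is not made up. A row lasts 1/12 s, in which the tool goes at most 41.7 mm and 7.16 degrees, less where a joint would pass 70% of its speed; a pose out of reach is approached as far as the arm can. A call with a gripper value outside its range is refused whole. "jaw" is the finger opening in cm, from 0 to 9.3, set as the call begins (left out, the last holds). The fingers move at their own pace and stop on an object; "squeeze" is the grip in N (left out, the last holds). Time passes only in rows, so rows that do not move let the fingers close. It gives the time, the measured TCP pose, the force and the opening at its end, in the units of the state.
- env.read_state(): the state, without advancing time (a new reading comes with each control period).
- env.grab_frame(name): name is "scene" or "top"; returns (picture, depth): 400x640x3 uint8, red, green, blue; 400x640 float32, m along the optical axis (not along the pixel's ray), 0 where there is no reading.
- env.get_calibration(name): a dict with "K" (3x3 intrinsics, pixels), "k1" (the pictures are not rectified: a ray, as slopes to the right and down, at radius r is drawn at 1 + k1 r^2 times it, then the intrinsics apply), "origin" and "orientation" of the camera in the world. Camera axes: x right, y down, z forward; pixel columns grow to the right and rows downward; lengths in m; the calibration is good to about 2 mm. A picture is of the moment at which its call begins. get_calibration takes no time and is no camera call.
- env.sign_off(): hands the job in, once; it reports no verdict.
The state is a dict: "t": time; "joint_positions": joint angles; "qvel": joint speeds; "tau": joint torques, N m; "tool_pos": TCP position; "ee_rot": TCP orientation; "wrist_force": force on the tool from outside, world axes, zero at the start; "wrist_torque": the same for the moment, N m; "width": finger opening in m.
Only numpy, scipy, OpenCV 4.12 (cv2) and the standard library are available. Lean on these libraries where they do the work, as an engineer would, in place of code of your own. Each camera call takes 0.05 s, during which the arm holds its last target.

## Working session

There is one attempt and no reset: what is moved stays moved. The work goes in short steps, Python scripts to look and compute and a tool call to move; the robot and the scene stay as the last step left them, time stands still between calls to the robot, and variables do not carry over. Pictures are saved under pics/ and viewed, and the job is handed in when it is done.

Besides the shell and the picture viewer there is one more tool, called after "Call:" by a JSON object that holds its "op" and its "data", one argument or row to a line. step_arm: Moves the arm, as the interface text tells. Its arguments: {"type":"object","properties":{"targets":{"type":"array"},"jaw":{"type":"number"},"squeeze":{"type":"number"}},"required":["targets"]}

```bash
mkdir -p pics
python3 - <<'E'
from workcell import env
import cv2,numpy as np
s=env.read_state()
for k,v in s.items(): print(k,np.round(v,4))
for n in("scene","top"):
    p,d=env.grab_frame(n); cv2.imwrite(f"pics/{n}0.png",p[:,:,::-1]); np.savez(f"{n}0.npz",p=p,d=d)
    c=env.get_calibration(n); print(n,c)
E
```

```text
t 0.0
joint_positions [ 0.9132  0.2593  1.5361 -0.      1.348  -0.2028]
qvel [-0.0007 -0.0002  0.0023 -0.     -0.001   0.0002]
tau [ 9.00000e-04 -4.37309e+01 -2.84003e+01  7.21000e-02  4.12000e-02
 -1.00000e-04]
tool_pos [0.2412 0.4936 0.1905]
ee_rot [-7.08e-01 -3.06e+00  2.60e-03]
wrist_force [-0.3906  0.5356 -0.1438]
wrist_torque [-0.0166 -0.0071  0.0155]
width 0.093
scene {'K': array([[479.57813729,   0.        , 321.972292  ],
       [  0.        , 479.57813729, 205.15879355],
       [  0.        ,   0.        ,   1.        ]]), 'k1': 0.011874095015881292, 'origin': array([0.88982729, 0.74856444, 0.91095245]), 'orientation': array([-0.65016422, -2.64614095,  1.17417548])}
top {'K': array([[429.9898911 ,   0.        , 323.35094627],
       [  0.        , 429.9898911 , 203.95847075],
       [  0.        ,   0.        ,   1.        ]]), 'k1': 0.028606929543113654, 'origin': array([ 0.38072795, -0.06726349,  1.41070054]), 'orientation': array([-2.20794501,  2.16181425, -0.06014115])}
```

View pics/scene0.png

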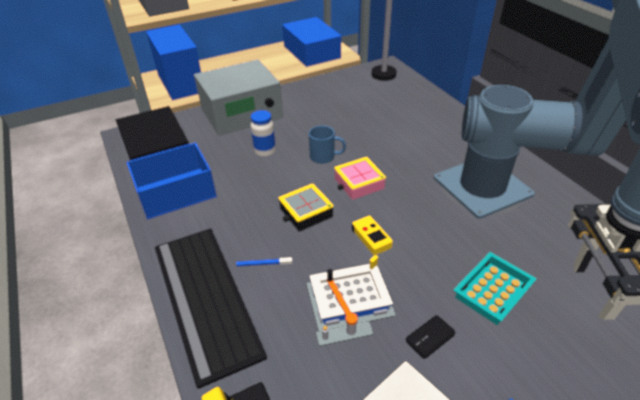

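View pics/top0.png

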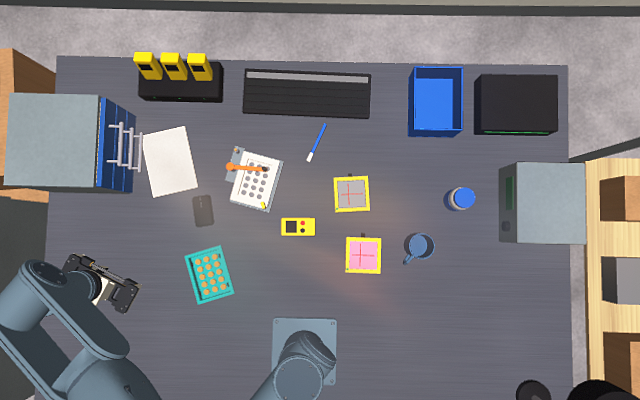

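The top view shows the stack at about (257,180) and the orange brace from (230,167) to (265,169). The yellow tab is near (264,206), the real scanner at (352,194), and the pink decoy at (363,255). I'll zoom in and measure.

```bash
cat > h.py <<'E'
import cv2,numpy as np
from workcell import env
from scipy.spatial.transform import Rotation as R
class Cam:
    def __init__(s,n):
        c=env.get_calibration(n); s.K=c["K"];s.k1=c["k1"];s.o=np.array(c["origin"]);s.R=R.from_rotvec(c["orientation"]).as_matrix()
        s.dist=np.array([s.k1,0,0,0,0.])
    def rays(s,px):
        px=np.asarray(px,float).reshape(-1,1,2)
        u=cv2.undistortPoints(px,s.K,s.dist).reshape(-1,2)
        return np.c_[u,np.ones(len(u))]@s.R.T
    def plane(s,px,z):
        r=s.rays(px); return s.o+r*((z-s.o[2])/r[:,2])[:,None]
    def depth(s,px,d):
        px=np.asarray(px).reshape(-1,2).astype(int); return s.o+s.rays(px)*d[px[:,1],px[:,0]][:,None]
    def proj(s,P):
        c=(np.asarray(P,float).reshape(-1,3)-s.o)@s.R
        return cv2.projectPoints(c,np.zeros(3),np.zeros(3),s.K,s.dist)[0].reshape(-1,2)
def tri(a,pa,b,pb):
    ra=a.rays(pa)[0];rb=b.rays(pb)[0]
    t=np.linalg.lstsq(np.c_[ra,-rb],b.o-a.o,rcond=None)[0]
    A=a.o+ra*t[0];B=b.o+rb*t[1]; return (A+B)/2,np.linalg.norm(A-B)
def crop(p,x0,y0,w,h,f,name):
    cv2.imwrite(name,cv2.resize(p[y0:y0+h,x0:x0+w,::-1],None,fx=f,fy=f,interpolation=cv2.INTER_CUBIC))
E
python3 - <<'E'
from h import *
t=np.load("top0.npz");s=np.load("scene0.npz")
crop(t['p'],215,135,80,85,7,"pics/tz.png")
crop(s['p'],295,240,110,105,5,"pics/sz.png")
crop(t['p'],320,165,70,60,8,"pics/tscan.png")
E
```

```text
(no output)
```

View pics/tz.png

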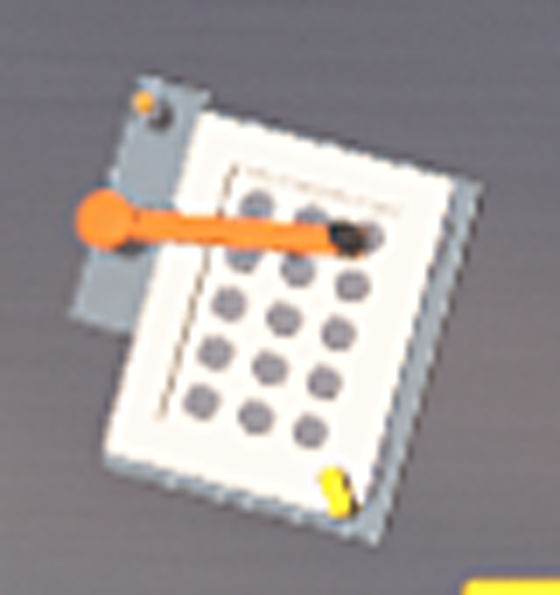

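View pics/sz.png

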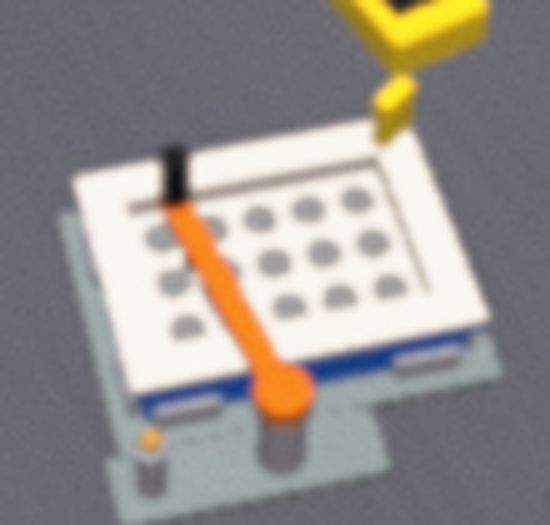

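The zoomed views show the white tray, with the brace hinge at the left in the top view and the knob over its right edge. The tab is at the bottom-right corner. Next I'll measure the rim, tab, knob, hinge and scanner.

```bash
cat > meas.py <<'E'
from h import *
t=np.load("top0.npz");s=np.load("scene0.npz")
T=Cam("top");S=Cam("scene")
def ms(p,lo,hi,box):
    h=cv2.cvtColor(p,cv2.COLOR_RGB2HSV); m=cv2.inRange(h,lo,hi); z=np.zeros_like(m); x0,y0,x1,y1=box; z[y0:y1,x0:x1]=m[y0:y1,x0:x1]; return z
def cen(m):
    ys,xs=np.nonzero(m); return np.array([xs.mean(),ys.mean()]),len(xs)
tb=(215,135,290,222); sb=(295,240,405,345)
# tray rim: white, hull, corners at z=.04
for n,C,D,b in(("top",T,t,tb),("scene",S,s,sb)):
    m=ms(D['p'],(0,0,190),(180,60,255),b)
    c=max(cv2.findContours(m,cv2.RETR_EXTERNAL,cv2.CHAIN_APPROX_NONE)[0],key=cv2.contourArea)
    c=cv2.convexHull(c)[:,0].astype(float)
    W=C.plane(c,.04)[:,:2]
    r=cv2.minAreaRect((W*1000).astype(np.float32)); print(n,"rect mm",r, np.round(cv2.boxPoints(r),1).tolist())
# tab
a,na=cen(ms(t['p'],(22,140,120),(35,255,255),(255,198,272,215)))
b_,nb=cen(ms(s['p'],(22,140,120),(35,255,255),(365,250,382,272)))
print("tab",a,na,b_,nb,tri(T,a,S,b_))
# knob black
a,na=cen(ms(t['p'],(0,0,0),(180,255,70),(258,160,272,176)))
b_,nb=cen(ms(s['p'],(0,0,0),(180,255,70),(324,265,336,285)))
print("knob",a,na,b_,nb,tri(T,a,S,b_))
o1=ms(t['p'],(5,150,150),(18,255,255),(222,158,270,175)); c=o1.copy(); 
o2=ms(s['p'],(5,150,150),(18,255,255),(324,275,362,325))
ys,xs=np.nonzero(o1); print("orange top",xs.min(),xs.max(),ys.min(),ys.max()); 
for z in(.054,.058):print(T.plane([[230.3,166.6]],z),S.plane([[351.6,318]],z))
print("hinge tri",tri(T,[230.3,166.6],S,[351.6,318]))
# scanner
m=ms(t['p'],(22,140,120),(35,255,255),(325,168,378,220))
c=np.vstack(cv2.findContours(m,cv2.RETR_EXTERNAL,cv2.CHAIN_APPROX_NONE)[0])[:,0].astype(float)
W=T.plane(c,.044)[:,:2]*1000; print("scan",cv2.minAreaRect(W.astype(np.float32)))
m=ms(s['p'],(22,140,120),(35,255,255),(272,175,336,225))
c=max(cv2.findContours(m,cv2.RETR_EXTERNAL,cv2.CHAIN_APPROX_NONE)[0],key=cv2.contourArea)[:,0].astype(float)
W=S.plane(c,.044)[:,:2]*1000; print("scan s",cv2.minAreaRect(W.astype(np.float32)))
for n,px,C,D in(("rim",(270,165),T,t),("scanwin",(345,188),T,t),("table",(300,180),T,t),("scanS",(300,200),S,s),("tabletS",(300,240),S,s)):
    print(n,C.depth(px,D['d']))
# mug,detector
for n,px in(("mug",(420,245)),("det",(298,226)),("marker",(316,143)),("mouse",(203,210)),("pink",(363,255)),("wipes",(461,198))): print(n,T.depth(px,t['d']).round(3))
E
python3 meas.py
```

```text
top rect mm ((539.4763793945312, 169.52523803710938), (123.10974884033203, 166.61183166503906), 75.8529281616211) [[443.70001220703125, 130.1999969482422], [605.2000122070312, 89.5], [635.2999877929688, 208.89999389648438], [473.70001220703125, 249.60000610351562]]
scene rect mm ((514.5855712890625, 177.61521911621094), (122.42755126953125, 109.04434204101562), 75.8572998046875) [[446.79998779296875, 131.60000610351562], [552.5, 104.9000015258789], [582.4000244140625, 223.6999969482422], [476.70001220703125, 250.3000030517578]]
tab [262.45 204.7 ] 20 [374.22321429 257.15178571] 112 (array([0.45796031, 0.13664517, 0.06892132]), np.float64(0.004129200085794664))
knob [263.5 168.5] 4 [329.63157895 274.31578947] 38 (array([0.57287664, 0.13560572, 0.07119664]), np.float64(0.0012732533417734444))
orange top 226 262 162 170
[[0.57976123 0.24358048 0.054     ]] [[0.57999252 0.24911739 0.054     ]]
[[0.57917441 0.24266401 0.058     ]] [[0.58143874 0.25144866 0.058     ]]
hinge tri (array([0.57933599, 0.24545854, 0.04897403]), np.float64(0.0027418178582660165))
scan ((502.30511474609375, -142.6071014404297), (110.77607727050781, 109.99087524414062), 4.186122894287109)
scan s ((502.9293518066406, -137.4226837158203), (115.54588317871094, 116.4672622680664), 4.212062835693359)
rim [[0.59194475 0.121481   0.02509575]]
scanwin [[ 0.52013213 -0.12271717  0.04289418]]
table [[0.54765552 0.02428099 0.00256561]]
scanS [[ 0.51226441 -0.15051843  0.04383525]]
tabletS [[ 0.55957073 -0.05525869 -0.00160011]]
mug [[ 0.343 -0.371  0.006]]
det [[0.396 0.025 0.03 ]]
marker [[ 0.671 -0.026  0.008]]
mouse [[0.441 0.334 0.023]]
pink [[ 0.309 -0.184  0.04 ]]
wipes [[ 0.489 -0.464  0.128]]
```

View pics/tscan.png

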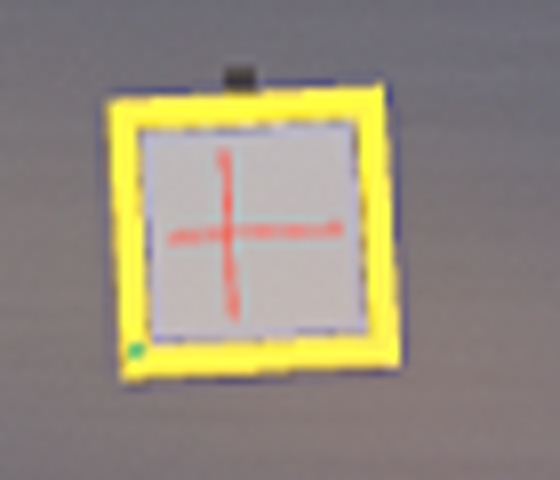

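```bash
cat > nav.py <<'E'
from h import *
import sys
def to(x,y,z,yaw=None):
    s=env.read_state(); M=R.from_rotvec(s["ee_rot"]).as_matrix()
    d=M.T@(np.array([x,y,z])-s["tool_pos"])*100
    yy=np.degrees(np.arctan2(M[1,1],M[0,1]))
    print("t",round(s["t"],2),"pos",np.round(s["tool_pos"],4),"yawY",round(yy,2),"tilt",np.round(M[:,2],4),"q",np.round(np.degrees(s["joint_positions"]),1),"F",np.round(s["wrist_force"],2),"w",s["width"])
    print("shift cm",np.round(d,2), "" if yaw is None else "turn deg %.1f"%(((yy-yaw+90)%180)-90))
if __name__=="__main__": to(*map(float,sys.argv[1:]))
E
python3 - <<'E'
from meas import *
print("----")
print("knob from zoom",T.plane([[264.6,168.9]],.078),"scene",S.plane([[329.9,274.5]],.071))
mid=np.array([.5395,.1695]);a=np.radians(-14.15);X=np.array([np.cos(a),np.sin(a)]);Y=np.array([-X[1],X[0]])
tab=mid-.071*X-.051*Y;h=mid+.02*X+.085*Y
print("tab",tab,"hinge",h)
# project check
P=[[*tab,.055],[*h,.054]]
print(T.proj(P),S.proj(P))
k=np.array([.5735,.1355]);v=k-h;print("r",np.linalg.norm(v),"ang",np.degrees(np.arctan2(v[1],v[0])))
for x,y in((265,167),(264,168),(265,168),(265,169)): print(T.depth((x,y),t['d']))
# all-contour scene tray
m=ms(s['p'],(0,0,175),(180,60,255),sb); ys,xs=np.nonzero(m); W=S.plane(np.c_[xs,ys],.04)[:,:2]; print(cv2.minAreaRect((W*1000).astype(np.float32)))
E
python3 nav.py 0.573 0.136 0.19 -3.5
```

```text
top rect mm ((539.4763793945312, 169.52523803710938), (123.10974884033203, 166.61183166503906), 75.8529281616211) [[443.70001220703125, 130.1999969482422], [605.2000122070312, 89.5], [635.2999877929688, 208.89999389648438], [473.70001220703125, 249.60000610351562]]
scene rect mm ((514.5855712890625, 177.61521911621094), (122.42755126953125, 109.04434204101562), 75.8572998046875) [[446.79998779296875, 131.60000610351562], [552.5, 104.9000015258789], [582.4000244140625, 223.6999969482422], [476.70001220703125, 250.3000030517578]]
tab [262.45 204.7 ] 20 [374.22321429 257.15178571] 112 (array([0.45796031, 0.13664517, 0.06892132]), np.float64(0.004129200085794664))
knob [263.5 168.5] 4 [329.63157895 274.31578947] 38 (array([0.57287664, 0.13560572, 0.07119664]), np.float64(0.0012732533417734444))
orange top 226 262 162 170
[[0.57976123 0.24358048 0.054     ]] [[0.57999252 0.24911739 0.054     ]]
[[0.57917441 0.24266401 0.058     ]] [[0.58143874 0.25144866 0.058     ]]
hinge tri (array([0.57933599, 0.24545854, 0.04897403]), np.float64(0.0027418178582660165))
scan ((502.30511474609375, -142.
[... 664 characters left out ...]
0.13655798 0.071     ]]
tab [0.45818668 0.13740414] hinge [0.57967239 0.24703179]
[[262.49231619 205.4323398 ]
 [229.21313887 166.60482453]] [[373.09223721 261.32070223]
 [351.23934658 317.19668719]]
r 0.11170245917038568 ang -93.16763093695056
[[0.57580982 0.12825484 0.08785682]]
[[0.57225686 0.13088329 0.09038718]]
[[0.57262084 0.12809426 0.0883237 ]]
[[0.57003374 0.12855316 0.08459555]]
((552.2504272460938, 195.84689331054688), (177.40496826171875, 173.70465087890625), 75.74175262451172)
t 0.1 pos [0.2413 0.4937 0.1906] yawY 63.94 tilt [-0.001  -0.0013 -1.    ] q [ 52.3  14.9  88.   -0.   77.2 -11.6] F [-0.59 -0.13 -0.2 ] w 0.09262062623545175
shift cm [-45.51 -17.56   0.08] turn deg 67.4
```

Call:
{"op": "step_arm", "data": {
  "targets": [
    [[0, 0, 0], 6.8],
    [[0, 0, 0], 6.8],
    [[0, 0, 0], 6.8],
    [[0, 0, 0], 6.8],
    [[0, 0, 0], 6.8],
    [[0, 0, 0], 6.8],
    [[0, 0, 0], 6.8],
    [[0, 0, 0], 6.6],
    [[0, 0, 0], 6.6],
    [[0, 0, 0], 6.6]
  ],
  "jaw": 5,
  "squeeze": 10
}}

```text
t: 0.93
tool_pos: [0.2413, 0.4938, 0.1909]
ee_rot: [2.293, 2.147, -0.002]
wrist_force: [0.4, -0.0, 0.3]
width: 0.0501
```

```bash
python3 nav.py 0.572 0.1335 0.13 -3.5
```

```text
t 0.93 pos [0.2413 0.4938 0.1909] yawY -3.78 tilt [-7.e-04 -9.e-04 -1.e+00] q [52.3 14.8 88.   0.  77.2 56.1] F [ 0.4  -0.03  0.34] w 0.05010490087794277
shift cm [-33.77  35.37   6.09] turn deg -0.3
```

Call:
{"op": "step_arm", "data": {
  "targets": [
    [[-1, 1, 0], 0],
    [[-1.7, 1.8, 0], 0],
    [[-2, 2.1, 0], 0],
    [[-2, 2.1, 0], 0],
    [[-2, 2.1, 0], 0],
    [[-2, 2.1, 0], 0],
    [[-2, 2.1, 0], 0],
    [[-2, 2.1, 0], 0],
    [[-2, 2.1, 0], 0],
    [[-2, 2.1, 0], 0]
  ]
}}

```text
t: 1.77
tool_pos: [0.4264, 0.2943, 0.191]
ee_rot: [-2.287, -2.153, 0.001]
wrist_force: [0.3, 0.0, -0.7]
width: 0.0504
```

Call:
{"op": "step_arm", "data": {
  "targets": [
    [[-2, 2.1, 0.3], 0],
    [[-2, 2.1, 0.5], 0],
    [[-2, 2.1, 0.7], 0],
    [[-2, 2.1, 0.7], 0],
    [[-2, 2.1, 0.7], 0],
    [[-2, 2.1, 0.7], 0],
    [[-1.5, 1.6, 0.7], 0],
    [[-1, 1, 0.6], 0],
    [[0, 0, 0.6], 0],
    [[0, 0, 0], 0]
  ]
}}

```text
t: 2.6
tool_pos: [0.5676, 0.1416, 0.1344]
ee_rot: [-2.287, -2.15, 0.004]
wrist_force: [-0.2, -0.5, -0.6]
width: 0.0498
```

Run:
```python
from h import *
for n,b in(("top",(215,120,100,100)),("scene",(270,190,140,150))):
    p,d=env.grab_frame(n); np.savez(n+"1.npz",p=p,d=d); crop(p,*b,5 if n=="top" else 4,f"pics/{n}1.png")
from nav import to
to(0.572,0.1335,0.062,-3.5)
```

```text
t 2.7 pos [0.5677 0.1428 0.136 ] yawY -3.42 tilt [-1.7e-03  5.0e-04 -1.0e+00] q [ 3.2 20.8 87.5  0.  71.8  6.6] F [0.26 0.2  0.04] w 0.04983402507895857
shift cm [-0.9  0.5  7.4] turn deg 0.1
```

View pics/scene1.png

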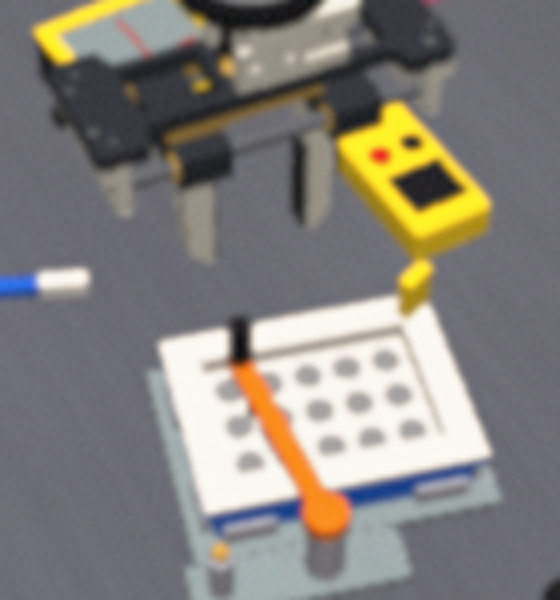

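View pics/top1.png

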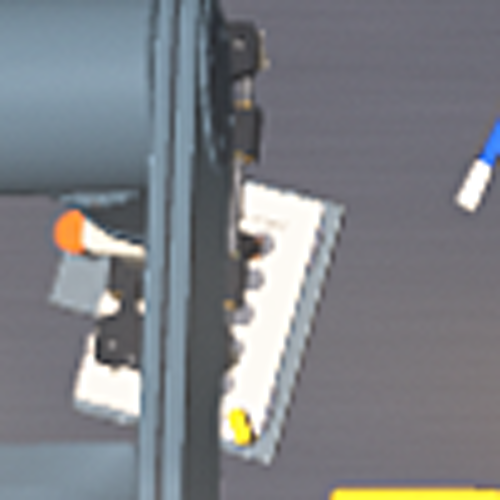

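Run:
```python
from h import *
S=Cam("scene");T=Cam("top")
P=[.5677,.1428,.136]
print(S.proj(P),T.proj(P))
# knob: scene1
s=np.load("scene1.npz");p=s['p']; h=cv2.cvtColor(p,cv2.COLOR_RGB2HSV)
m=(h[265:287,322:338,2]<80); ys,xs=np.nonzero(m); print("knob px",xs.mean()+322,ys.mean()+265,ys.min()+265,ys.max()+265,len(xs))
# finger tips at pixel: offset
tips=np.array([[320,255],[347.5,246]]); print(S.plane(tips,.136),S.plane(tips,.136).mean(0))
```

```text
[[332.83914471 256.3408087 ]] [[257.7431637  167.18519658]]
knob px 329.5 274.23809523809524 269 279 42
[[0.59027683 0.12643097 0.136     ]
 [0.5251921  0.13137364 0.136     ]] [0.55773446 0.12890231 0.136     ]
```

Call:
{"op": "step_arm", "data": {
  "targets": [
    [[-0.3, 0.2, 0.8], 0],
    [[-0.3, 0.2, 0.8], 0],
    [[-0.3, 0.1, 0.8], 0],
    [[0, 0, 0.8], 0],
    [[0, 0, 0.4], 0],
    [[0, 0, 0], 0],
    [[0, 0, 0], 0]
  ]
}}

```text
t: 3.28
tool_pos: [0.5731, 0.1325, 0.0999]
ee_rot: [-2.287, -2.153, 0.001]
wrist_force: [1.0, -0.0, 0.6]
width: 0.05
```

Run:
```python
from h import *
for n,b in(("top",(215,120,100,100)),("scene",(290,200,110,100))):
    p,d=env.grab_frame(n); np.savez(n+"2.npz",p=p,d=d); crop(p,*b,5 if n=="top" else 6,f"pics/{n}2.png")
from nav import to
to(0.572,0.1335,0.062,-3.5)
print(Cam("scene").proj(env.read_state()["tool_pos"]))
```

```text
t 3.38 pos [0.5737 0.1325 0.1007] yawY -3.45 tilt [ 6.e-04  0.e+00 -1.e+00] q [ 2.2 22.9 89.7  0.  67.4  5.6] F [0.28 0.27 0.72] w 0.0499299073455683
shift cm [ 0.09 -0.17  3.86] turn deg 0.0
[[328.28425194 264.88501085]]
```

View pics/scene2.png

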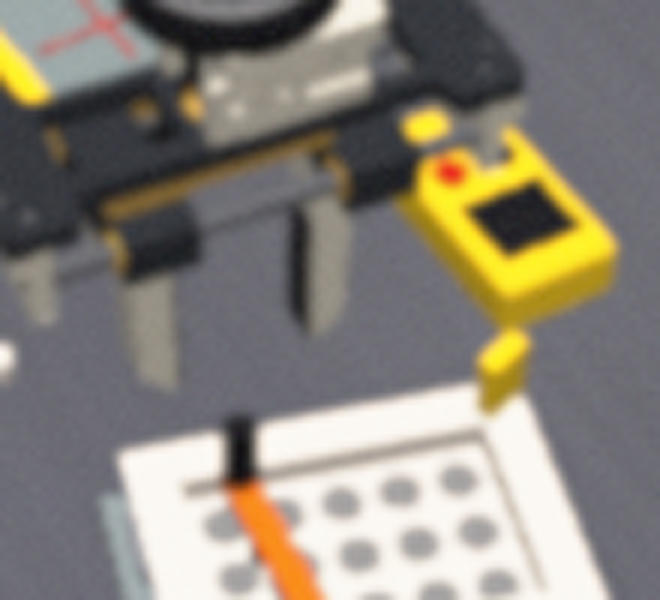

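View pics/top2.png

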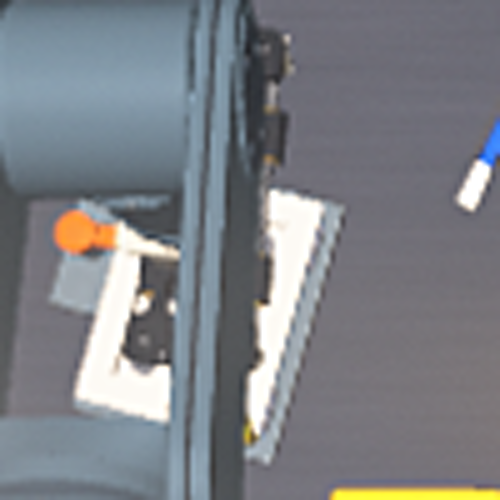

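Run:
```python
from h import *
S=Cam("scene");s=np.load("scene2.npz");d=s['d']
for px in[(315,258),(316,261),(316,263),(343,250),(343,253),(342,255),(330,275),(330,278)]: print(px,S.depth(px,d).round(4), s['p'][px[1],px[0]])
t=np.load("top0.npz");s0=np.load("scene0.npz")
for px in [(330,275),(330,278),(352,317),(374,261),(374,258),(374,255),(350,290),(345,275)]: print(px,S.depth(px,s0['d']).round(4))
```

```text
(315, 258) [[0.6092 0.1411 0.1511]] [150 145 133]
(316, 261) [[0.6065 0.1397 0.1387]] [152 146 133]
(316, 263) [[0.607  0.1403 0.1331]] [142 136 130]
(343, 250) [[0.5426 0.1424 0.1427]] [144 140 128]
(343, 253) [[0.543  0.1433 0.1342]] [146 139 129]
(342, 255) [[0.5455 0.1433 0.1291]] [120 119 114]
(330, 275) [[0.5746 0.1421 0.0767]] [23 19 22]
(330, 278) [[0.576  0.1446 0.0697]] [22 19 25]
(330, 275) [[0.5759 0.1445 0.0801]]
(330, 278) [[0.5753 0.1433 0.068 ]]
(352, 317) [[0.5795 0.2498 0.0582]]
(374, 261) [[0.4611 0.145  0.0654]]
(374, 258) [[0.4583 0.1401 0.0695]]
(374, 255) [[0.4527 0.1312 0.068 ]]
(350, 290) [[0.5363 0.1668 0.0279]]
(345, 275) [[0.5297 0.1313 0.0394]]
```

Run:
```python
from h import *
S=Cam("scene")
for z in(.10,.11,.12,.13): print(z,S.proj([[.607,.140,z],[.5435,.142,z]]).round(1).tolist())
```

```text
0.1 [[316.3, 272.9], [342.3, 263.1]]
0.11 [[316.2, 270.0], [342.4, 260.1]]
0.12 [[316.1, 266.9], [342.4, 257.1]]
0.13 [[316.0, 263.9], [342.5, 254.0]]
```

Call:
{"op": "step_arm", "data": {
  "targets": [
    [[0, 0, 0], 0],
    [[0, 0, 0], 0],
    [[0, 0, 0], 0],
    [[0, 0, 0], 0],
    [[0, 0, 0], 0],
    [[0, 0, 0], 0]
  ],
  "jaw": 1.4
}}

```text
t: 3.88
tool_pos: [0.5734, 0.1324, 0.1004]
ee_rot: [2.287, 2.153, 0.0]
wrist_force: [0.1, -0.7, 0.3]
width: 0.016
```

Run:
```python
from h import *
p,d=env.grab_frame("scene"); np.savez("scene3.npz",p=p,d=d); crop(p,290,200,110,100,6,"pics/scene3.png")
print(env.read_state()["tool_pos"],env.read_state()["width"])
S=Cam("scene")
for px in [(326,258),(327,260),(327,262),(327,264),(327,266),(333,258),(333,260),(333,262)]: print(px,S.depth(px,d).round(4),p[px[1],px[0]])
```

```text
[0.57338365 0.13243902 0.10038761] 0.014871998178762655
(326, 258) [[0.5828 0.14   0.1359]] [127 123 118]
(327, 260) [[ 0.5292  0.0392 -0.0015]] [109 108 110]
(327, 262) [[ 0.5316  0.0438 -0.0031]] [110 110 117]
(327, 264) [[ 0.5352  0.0505 -0.0019]] [107 105 115]
(327, 266) [[ 5.387e-01  5.730e-02 -4.000e-04]] [111 110 119]
(333, 258) [[0.5665 0.1413 0.1285]] [102 100 107]
(333, 260) [[ 0.5155  0.0454 -0.0025]] [109 109 117]
(333, 262) [[5.198e-01 5.340e-02 3.000e-04]] [108 108 117]
```

View pics/scene3.png

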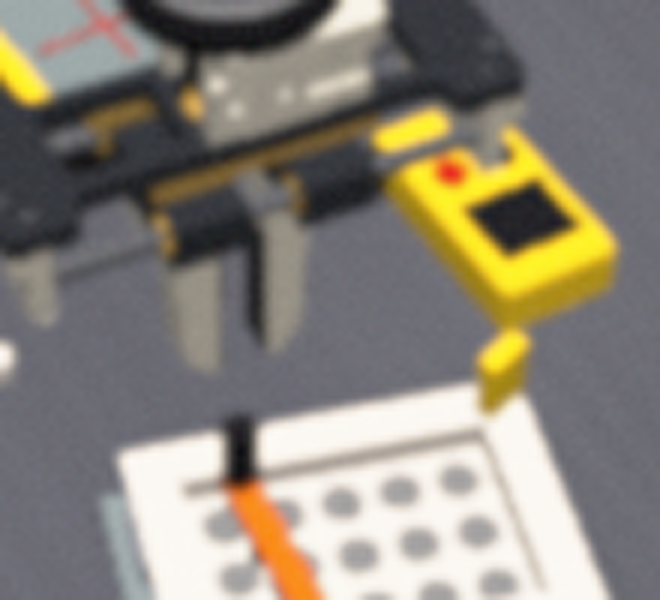

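Call:
{"op": "step_arm", "data": {
  "targets": [
    [[-0.1, 0, 0], 0],
    [[-0.1, 0, 0], 0],
    [[0, 0, 0], 0],
    [[0, 0, 0], 0],
    [[0, 0, 0.8], 0],
    [[0, 0, 0.8], 0],
    [[0, 0, 0.8], 0],
    [[0, 0, 0.8], 0],
    [[0, 0, 0.5], 0],
    [[0, 0, 0], 0]
  ],
  "jaw": 4.5
}}

```text
t: 4.77
tool_pos: [0.572, 0.1304, 0.0614]
ee_rot: [-2.286, -2.152, 0.004]
wrist_force: [0.2, -0.4, -0.5]
width: 0.0449
```

Run:
```python
from h import *
p,d=env.grab_frame("scene"); np.savez("scene4.npz",p=p,d=d); crop(p,290,200,110,100,6,"pics/scene4.png")
from nav import to
to(.573,.135,.062,-3.5)
```

```text
t 4.82 pos [0.5725 0.1304 0.0622] yawY -3.46 tilt [-2.1e-03 -1.0e-04 -1.0e+00] q [ 2.  25.1 92.2 -0.  62.8  5.4] F [-0.05 -0.34 -0.01] w 0.0448032140920248
shift cm [0.46 0.02 0.02] turn deg 0.0
```

View pics/scene4.png

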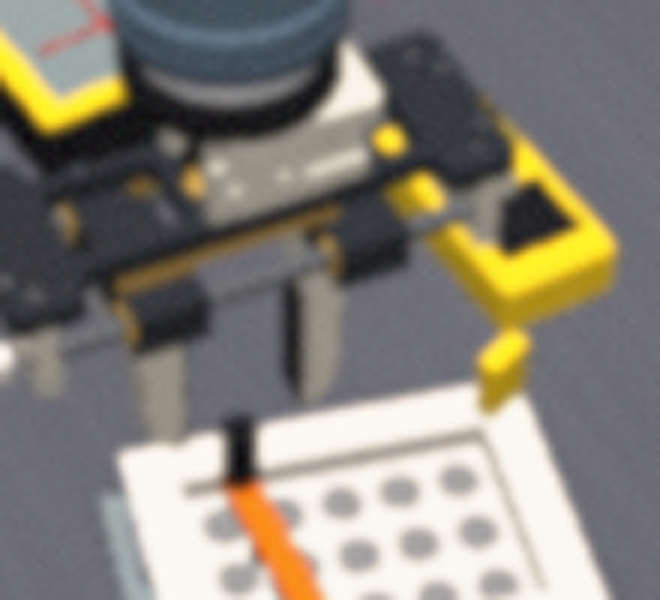

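Call:
{"op": "step_arm", "data": {
  "targets": [
    [[0.3, 0, 0], 0],
    [[0.2, 0, 0], 0],
    [[0, 0, 0], 0],
    [[0, 0, 0], 0],
    [[0, 0, 0], 0],
    [[0, 0, 0], 0],
    [[0, 0, 0], 0],
    [[0, 0, 0], 0]
  ],
  "jaw": 0.8,
  "squeeze": 5
}}

```text
t: 5.48
tool_pos: [0.5736, 0.1354, 0.0634]
ee_rot: [2.287, 2.153, 0.0]
wrist_force: [0.1, 0.6, -0.1]
width: 0.0083
```

Run:
```python
from h import *
p,d=env.grab_frame("scene"); np.savez("scene5.npz",p=p,d=d); crop(p,290,200,110,100,6,"pics/scene5.png")
from nav import to
to(.573,.135,.062,-3.5)
```

```text
t 5.53 pos [0.5736 0.1354 0.0634] yawY -3.46 tilt [ 1.e-04 -0.e+00 -1.e+00] q [ 2.4 25.2 92.  -0.  62.9  5.9] F [0.27 0.82 0.43] w 0.007870948688243926
shift cm [-0.04 -0.06  0.14] turn deg 0.0
```

View pics/scene5.png

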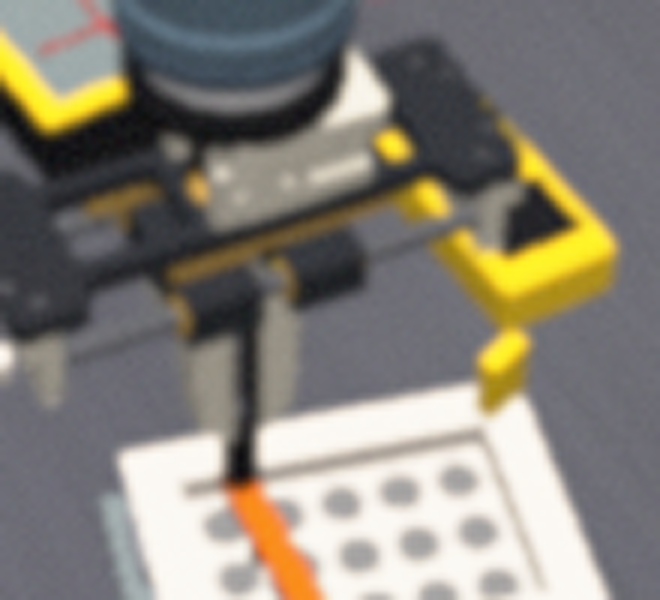

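Call:
{"op": "step_arm", "data": {
  "targets": [
    [[0, 0, 0], 0],
    [[0, 0, 0], 0],
    [[0, 0, 0], 0],
    [[0, 0, 0], 0],
    [[0, 0, 0.5], 0],
    [[0, 0, 0.5], 0],
    [[0, 0, 0.5], 0],
    [[0, 0, 0.5], 0],
    [[0, 0, 0], 0],
    [[0, 0, 0], 0]
  ],
  "jaw": 4.5
}}

```text
t: 6.37
tool_pos: [0.5731, 0.1354, 0.0427]
ee_rot: [-2.287, -2.153, 0.002]
wrist_force: [-0.3, -0.4, 0.6]
width: 0.0452
```

Run:
```python
from h import *
p,d=env.grab_frame("scene"); np.savez("scene6.npz",p=p,d=d); crop(p,290,200,110,100,6,"pics/scene6.png")
from nav import to
to(.573,.135,.042,-3.5)
```

```text
t 6.42 pos [0.5734 0.1354 0.0431] yawY -3.46 tilt [-5.e-04 -0.e+00 -1.e+00] q [ 2.4 26.5 93.1 -0.  60.4  5.9] F [-0.47 -0.4  -0.47] w 0.04471142002625998
shift cm [-0.04 -0.04  0.11] turn deg 0.0
```

View pics/scene6.png

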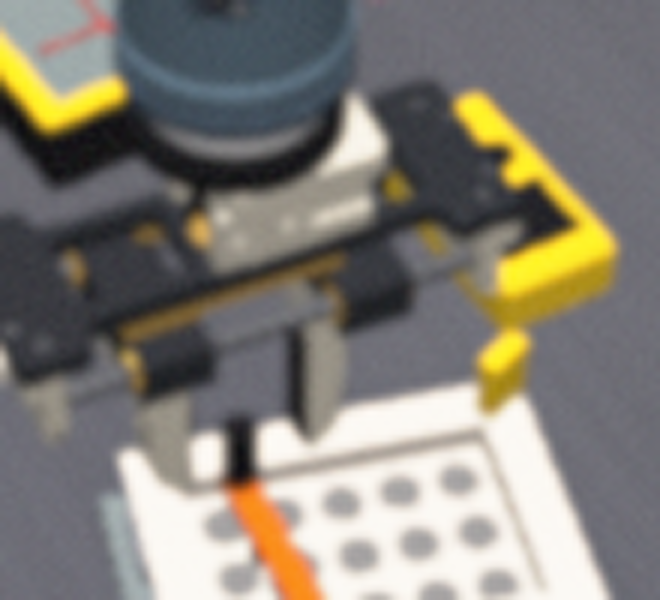

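Call:
{"op": "step_arm", "data": {
  "targets": [
    [[0, 0, 0], 0],
    [[0, 0, 0], 0],
    [[0, 0, 0], 0],
    [[0, 0, 0], 0],
    [[0, 0, 0], 0],
    [[0, 0, 0], 0]
  ],
  "jaw": 0.8,
  "squeeze": 6
}}

```text
t: 6.92
tool_pos: [0.5737, 0.1354, 0.0435]
ee_rot: [2.287, 2.153, 0.0]
wrist_force: [-0.3, -1.5, 0.0]
width: 0.0136
```

Run:
```python
from h import *
p,d=env.grab_frame("scene"); np.savez("scene7.npz",p=p,d=d); crop(p,290,200,110,100,6,"pics/scene7.png")
from nav import to
to(.573,.135,.042,-3.5)
```

```text
t 6.97 pos [0.5736 0.1354 0.0435] yawY -3.46 tilt [ 2.e-04 -0.e+00 -1.e+00] q [ 2.4 26.5 93.1 -0.  60.4  5.9] F [-0.32 -0.34  0.27] w 0.01370030816684456
shift cm [-0.04 -0.06  0.15] turn deg 0.0
```

View pics/scene7.png

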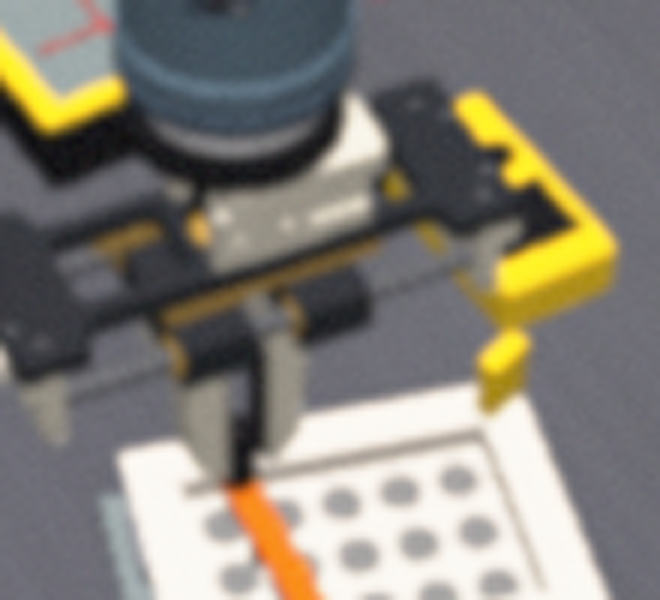

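Call:
{"op": "step_arm", "data": {
  "targets": [
    [[0.01, 0.4, 0], -2],
    [[0.03, 0.78, 0], -4],
    [[0.03, 0.78, 0], -4],
    [[0.03, 0.78, 0], -4],
    [[0.03, 0.78, 0], -4],
    [[0.03, 0.78, 0], -4],
    [[0.03, 0.78, 0], -4],
    [[0.03, 0.78, 0], -4],
    [[0.03, 0.78, 0], -4],
    [[0, 0, 0], 0]
  ]
}}

```text
t: 7.8
tool_pos: [0.6386, 0.1511, 0.0435]
ee_rot: [1.554, 2.729, 0.001]
wrist_force: [0.3, -1.8, 1.2]
width: 0.0136
```

Run:
```python
from nav import *
to(.573,.135,.042,-3.5)
s=env.read_state();v=s["tool_pos"][:2]-np.array([.5797,.2465]);print(np.linalg.norm(v),np.degrees(np.arctan2(v[1],v[0])))
```

```text
t 7.8 pos [0.6386 0.1511 0.0435] yawY 30.69 tilt [ 1.6e-03 -2.0e-04 -1.0e+00] q [  3.6  32.4  82.8  -0.   64.8 -27.1] F [ 0.27 -1.79  1.18] w 0.01358011396699606
shift cm [ 1.96 -6.46  0.14] turn deg 34.2
0.11210945389501446 -58.32366226118416
```

Call:
{"op": "step_arm", "data": {
  "targets": [
    [[0.03, 0.78, 0], -4],
    [[0.03, 0.78, 0], -4],
    [[0.03, 0.78, 0], -4],
    [[0.03, 0.78, 0], -4],
    [[0.03, 0.78, 0], -4],
    [[0.03, 0.78, 0], -4],
    [[0.03, 0.78, 0], -4],
    [[0.03, 0.78, 0], -4],
    [[0.03, 0.78, 0], -4]
  ]
}}

```text
t: 8.55
tool_pos: [0.6838, 0.2023, 0.0436]
ee_rot: [0.637, 3.074, -0.001]
wrist_force: [1.6, -1.7, -0.3]
width: 0.0134
```

Run:
```python
from nav import *
v=np.array([.5797,.2465])+.112*np.array([np.cos(np.radians(-13.2)),np.sin(np.radians(-13.2))])
to(v[0],v[1],.0435,76.8)
s=env.read_state();v=s["tool_pos"][:2]-np.array([.5797,.2465]);print(np.linalg.norm(v),np.degrees(np.arctan2(v[1],v[0])))
```

```text
t 8.55 pos [0.6838 0.2023 0.0436] yawY 66.58 tilt [ 1.9e-03 -8.0e-04 -1.0e+00] q [  7.6  37.7  73.   -0.1  69.2 -59. ] F [ 1.65 -1.71 -0.27] w 0.013398305476824055
shift cm [0.29 1.91 0.01] turn deg -10.2
0.11310632099332774 -23.003698813733433
```

Call:
{"op": "step_arm", "data": {
  "targets": [
    [[0.05, 0.6, 0], -3],
    [[0.05, 0.6, 0], -3],
    [[0.05, 0.5, 0], -3],
    [[0.05, 0.25, 0], -1],
    [[0, 0, 0], 0],
    [[0, 0, 0], 0],
    [[0, 0, 0], 0]
  ]
}}

```text
t: 9.13
tool_pos: [0.6903, 0.2218, 0.0438]
ee_rot: [0.372, 3.114, 0.002]
wrist_force: [6.9, 0.6, -2.9]
width: 0.0138
```

Run:
```python
from nav import *
to(.6888,.2209,.0435,76.8)
s=env.read_state();v=s["tool_pos"][:2]-np.array([.5797,.2465]);print(np.linalg.norm(v),np.degrees(np.arctan2(v[1],v[0])))
p,d=env.grab_frame("scene"); crop(p,290,200,110,130,5,"pics/scene8.png")
p,d=env.grab_frame("top"); crop(p,205,110,100,110,5,"pics/top8.png")
```

```text
t 9.13 pos [0.6903 0.2218 0.0438] yawY 76.38 tilt [ 6.e-03  6.e-04 -1.e+00] q [  9.   38.7  71.1  -0.   69.8 -67.3] F [ 6.91  0.59 -2.89] w 0.01380594304039688
shift cm [ 0.12 -0.12  0.03] turn deg -0.4
0.1133065436406054 -12.57891312363117
```

View pics/scene8.png

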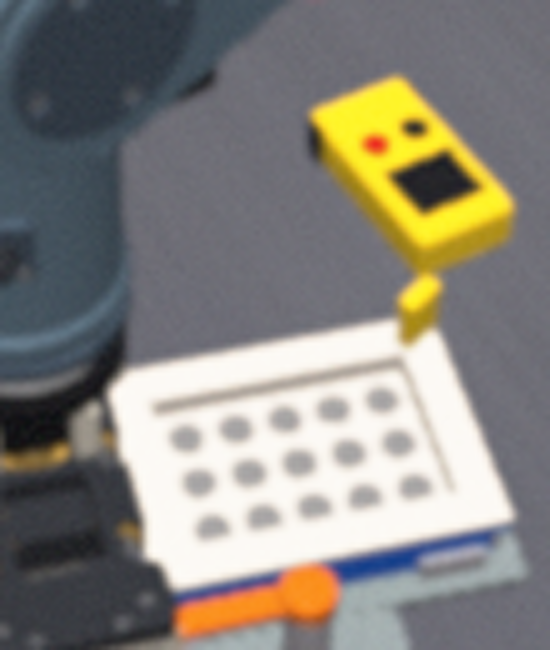

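View pics/top8.png

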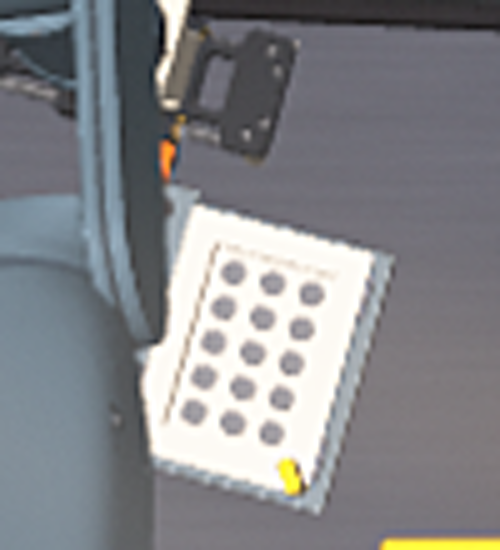

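Call:
{"op": "step_arm", "data": {
  "targets": [
    [[0, 0, 0], 0],
    [[0, 0, 0], 0],
    [[0, 0, 0], 0],
    [[0, 0, 0], 0],
    [[0, 0, -1], 0],
    [[0, 0, -1.5], 0],
    [[0, 0, -2], 0],
    [[0, 0, -2], 0],
    [[0, 0, -1], 0],
    [[0, 0, 0], 0]
  ],
  "jaw": 4
}}

```text
t: 10.07
tool_pos: [0.6894, 0.2223, 0.1225]
ee_rot: [0.368, 3.114, 0.003]
wrist_force: [-1.0, -0.8, 1.0]
width: 0.0402
```

```bash
python3 nav.py .458 .138 .12 111.4
```

```text
t 10.07 pos [0.6894 0.2223 0.1225] yawY 76.54 tilt [ 0.0062  0.001  -1.    ] q [  9.1  35.1  66.1   0.   78.4 -67.5] F [-1.   -0.83  1.01] w 0.04015048893126978
shift cm [ 20.54 -13.59   0.09] turn deg -34.9
```

Call:
{"op": "step_arm", "data": {
  "targets": [
    [[1, -0.6, 0], 0],
    [[2, -1.3, 0], 0],
    [[2.3, -1.5, 0], 0],
    [[2.3, -1.6, 0], 0],
    [[2.3, -1.6, 0], 0],
    [[2.3, -1.6, 0], 0],
    [[2.3, -1.6, 0], 0],
    [[2.3, -1.6, 0], 0],
    [[2.1, -1.2, 0], 0],
    [[1.6, -1, 0], 0]
  ]
}}

```text
t: 10.9
tool_pos: [0.4534, 0.1369, 0.1173]
ee_rot: [-0.368, -3.117, 0.001]
wrist_force: [-0.7, -0.7, 0.3]
width: 0.0402
```

Call:
{"op": "step_arm", "data": {
  "targets": [
    [[0, 0, 0], -5],
    [[0, 0, 0], -7],
    [[0, 0, 0], -7],
    [[0, 0, 0], -7],
    [[0, 0, 0], -5],
    [[0, 0, 0], -4],
    [[0, 0, 0], 0],
    [[0, 0, 0], 0]
  ]
}}

```text
t: 11.57
tool_pos: [0.4558, 0.1373, 0.1177]
ee_rot: [0.583, -3.086, -0.0]
wrist_force: [0.1, -0.1, -0.6]
width: 0.0402
```

Run:
```python
from nav import *
to(.458,.138,.055,111.4)
p,d=env.grab_frame("scene"); np.savez("scene9.npz",p=p,d=d);crop(p,300,190,130,130,5,"pics/scene9.png")
p,d=env.grab_frame("top"); np.savez("top9.npz",p=p,d=d);crop(p,205,110,110,120,5,"pics/top9.png")
```

```text
t 11.57 pos [0.4558 0.1373 0.1177] yawY 111.41 tilt [-0.0013 -0.     -1.    ] q [   3.3   11.1  103.9    0.    65.1 -108.1] F [ 0.07 -0.1  -0.56] w 0.04017638088664705
shift cm [-0.23 -0.02  6.27] turn deg 0.0
```

View pics/scene9.png

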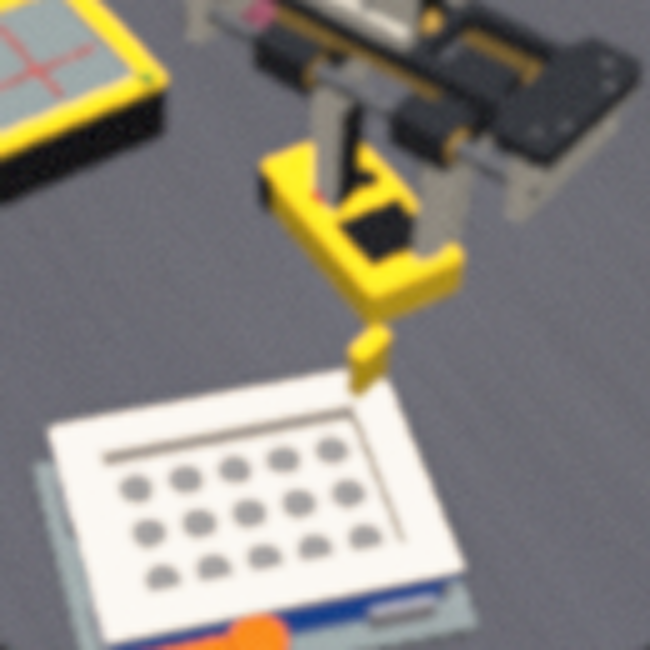

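View pics/top9.png

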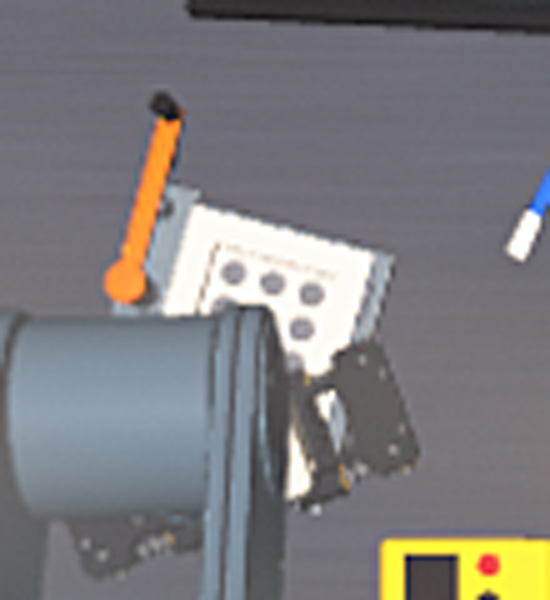

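The brace stays out after release, lying along the holder's long side, with the knob at about (238,131) in the full top picture. Next I'll refit the tray from the clear scene view.

Run:
```python
from h import *
S=Cam("scene");s=np.load("scene9.npz");p=s['p'];h=cv2.cvtColor(p,cv2.COLOR_RGB2HSV)
m=cv2.inRange(h,(0,0,190),(180,60,255));m[:255]=0
c=max(cv2.findContours(m,cv2.RETR_EXTERNAL,cv2.CHAIN_APPROX_NONE)[0],key=cv2.contourArea)
c=cv2.convexHull(c)[:,0].astype(float);W=S.plane(c,.04)[:,:2]
r=cv2.minAreaRect((W*1000).astype(np.float32));print(r)
mid=np.array(r[0])/1000;a=np.radians(r[2]-90);X=np.array([np.cos(a),np.sin(a)]);Y=np.array([-X[1],X[0]]);print("tab scene",mid-.071*X-.051*Y,np.degrees(a))
# tab pixels direct
m=cv2.inRange(h,(20,120,90),(36,255,255));x0,y0=368,254;sub=m[y0:270,x0:380];ys,xs=np.nonzero(sub)
print("tab px",xs.mean()+x0,ys.mean()+y0,len(xs)); print(S.plane([[xs.mean()+x0,ys.mean()+y0]],.057))
# fingertip lines depth
for px in [(368,228),(368,230),(386,238),(386,240),(388,240)]: print(px,S.depth(px,s['d']).round(4),p[px[1],px[0]])
```

```text
((540.738525390625, 171.2115478515625), (122.8139419555664, 163.01901245117188), 75.8181381225586)
tab scene [0.45940737 0.13916091] -14.181861877441406
tab px 373.5421686746988 260.2168674698795 83
[[0.45648095 0.1364302  0.057     ]]
(368, 228) [[0.4694 0.1236 0.1585]] [60 57 53]
(368, 230) [[0.4682 0.1224 0.1506]] [149 123  52]
(386, 238) [[0.4533 0.1709 0.1623]] [142 136 127]
(386, 240) [[0.4553 0.1743 0.1603]] [171 155 123]
(388, 240) [[0.4468 0.1701 0.1522]] [232 202  96]
```

Call:
{"op": "step_arm", "data": {
  "targets": [
    [[-0.2, 0, 1], 0],
    [[-0.1, 0, 1.5], 0],
    [[0, 0, 1.5], 0],
    [[0, 0, 1.5], 0],
    [[0, 0, 1.5], 0],
    [[0, 0, 1], 0],
    [[0, 0, 0.5], 0],
    [[0, 0, 0], 0],
    [[0, 0, 0], 0]
  ]
}}

```text
t: 12.42
tool_pos: [0.4594, 0.1385, 0.0333]
ee_rot: [0.587, -3.086, -0.0]
wrist_force: [0.1, 1.1, -0.1]
width: 0.0401
```

Run:
```python
from nav import *
to(.4587,.138,.021,111.4)
p,d=env.grab_frame("scene"); np.savez("scene10.npz",p=p,d=d);crop(p,340,220,80,80,8,"pics/scene10.png")
S=Cam("scene")
s6=[[.5734,.143,z] for z in(.06,.065,.07)]; print(S.proj(s6))
for px in [(370,252),(370,254),(370,256),(388,262),(388,264),(388,266),(388,268)]: print(px,S.depth(px,d).round(4),p[px[1],px[0]])
```

```text
t 12.42 pos [0.4594 0.1385 0.0333] yawY 111.53 tilt [-2.e-04 -0.e+00 -1.e+00] q [   3.4   17.7  109.2    0.    53.2 -108.1] F [ 0.12  1.05 -0.14] w 0.04012701647349408
shift cm [ 0.08 -0.02  1.23] turn deg 0.1
[[330.71263539 279.84866274]
 [330.70144236 278.43380826]
 [330.69018097 277.01009935]]
(370, 252) [[0.4229 0.0707 0.0037]] [124 113  92]
(370, 254) [[ 0.4235  0.0722 -0.0021]] [112 111 117]
(370, 256) [[ 0.4261  0.0767 -0.0038]] [116 114 121]
(388, 262) [[ 0.3985  0.1167 -0.001 ]] [124 121 120]
(388, 264) [[ 0.4013  0.1213 -0.0022]] [117 113 118]
(388, 266) [[ 0.4055  0.1275 -0.0011]] [109 110 116]
(388, 268) [[ 0.4093  0.1333 -0.0005]] [108 107 116]
```

View pics/scene10.png

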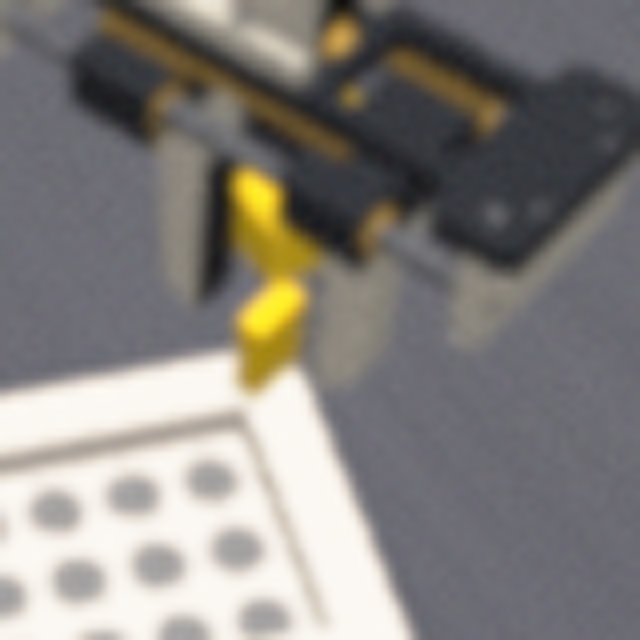

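Call:
{"op": "step_arm", "data": {
  "targets": [
    [[0.1, 0, 0.5], 0],
    [[0, 0, 0.4], 0],
    [[0, 0, 0.2], 0],
    [[0, 0, 0], 0],
    [[0, 0, 0], 0]
  ]
}}

```text
t: 12.88
tool_pos: [0.4583, 0.1381, 0.0223]
ee_rot: [0.587, -3.086, -0.0]
wrist_force: [0.4, -0.3, 0.5]
width: 0.0402
```

Call:
{"op": "step_arm", "data": {
  "targets": [
    [[0, 0, 0], 0],
    [[0, 0, 0], 0],
    [[0, 0, 0], 0],
    [[0, 0, 0], 0],
    [[0, 0, 0], 0]
  ],
  "jaw": 0.5,
  "squeeze": 12
}}

```text
t: 13.3
tool_pos: [0.4584, 0.1381, 0.0224]
ee_rot: [-0.587, 3.086, -0.0]
wrist_force: [0.3, -0.9, -0.1]
width: 0.0116
```

Run:
```python
from nav import *
to(.4587,.138,.021,111.4)
p,d=env.grab_frame("scene"); np.savez("scene11.npz",p=p,d=d);crop(p,340,220,80,80,8,"pics/scene11.png")
```

```text
t 13.3 pos [0.4584 0.1381 0.0224] yawY 111.54 tilt [ 2.e-04  0.e+00 -1.e+00] q [   3.4   18.5  109.9   -0.    51.6 -108.2] F [ 0.27 -0.92 -0.13] w 0.011596530163549612
shift cm [-0.03 -0.02  0.14] turn deg 0.1
```

View pics/scene11.png

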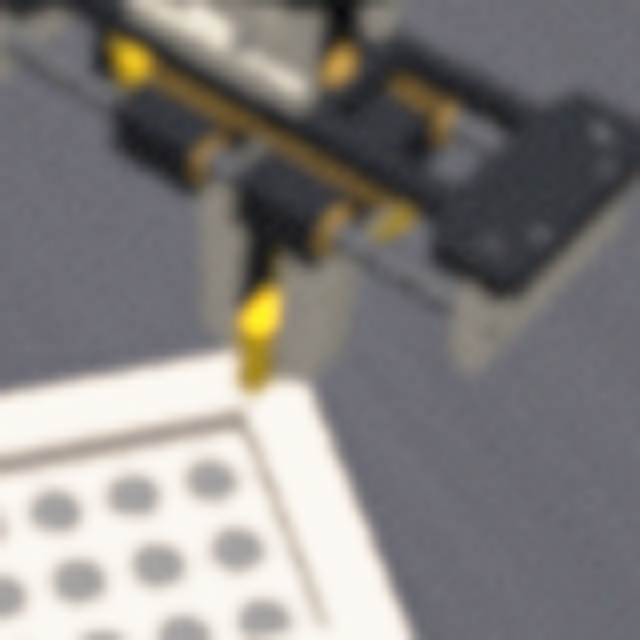

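Call:
{"op": "step_arm", "data": {
  "targets": [
    [[0, 0, 0], 0],
    [[0, 0, 0], 0],
    [[0, 0, 0], 0],
    [[0, 0, -0.1], 0],
    [[0, 0, -0.2], 0],
    [[-0.02, 0, -0.2], 0],
    [[0, 0, 0], 0]
  ],
  "squeeze": 14
}}

```text
t: 13.93
tool_pos: [0.4583, 0.1382, 0.0273]
ee_rot: [0.587, -3.086, -0.0]
wrist_force: [1.5, 0.4, -5.5]
width: 0.0102
```

Run:
```python
from nav import *
to(.4587,.138,.021,111.4)
p,d=env.grab_frame("scene"); np.savez("scene12.npz",p=p,d=d);crop(p,300,230,110,100,7,"pics/scene12.png")
```

```text
t 13.93 pos [0.4583 0.1382 0.0273] yawY 111.54 tilt [-6.e-04 -0.e+00 -1.e+00] q [   3.4   18.1  109.6    0.    52.3 -108.2] F [ 1.46  0.43 -5.51] w 0.0101519629183347
shift cm [-0.03 -0.03  0.63] turn deg 0.1
```

View pics/scene12.png

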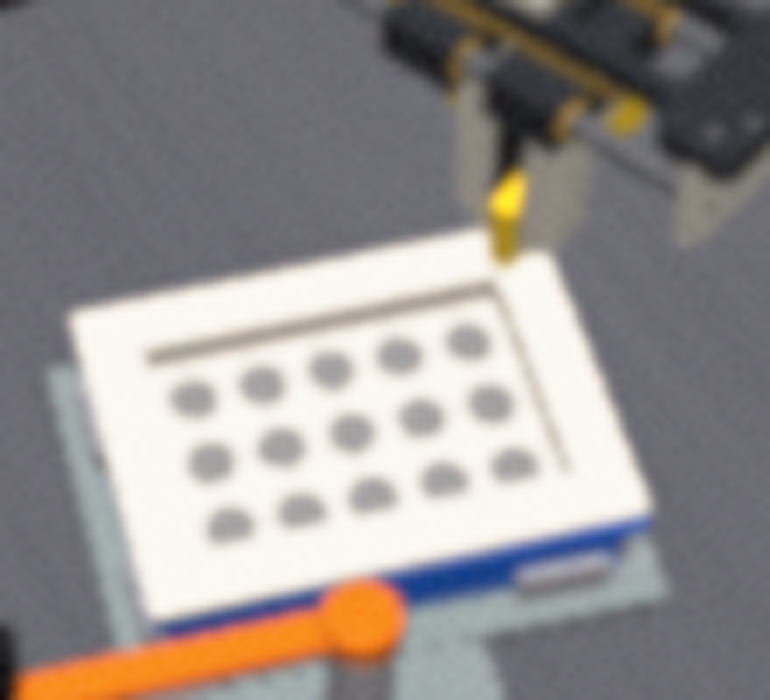

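Call:
{"op": "step_arm", "data": {
  "targets": [
    [[-0.02, 0, -0.2], 0],
    [[-0.02, 0, -0.2], 0],
    [[-0.02, 0, -0.2], 0],
    [[-0.02, 0, -0.2], 0],
    [[0, 0, 0], 0]
  ]
}}

```text
t: 14.4
tool_pos: [0.4594, 0.1385, 0.036]
ee_rot: [-0.587, 3.086, 0.0]
wrist_force: [0.2, -0.9, -2.2]
width: 0.0097
```

```bash
cat > look.py <<'E'
from nav import *
n=sys.argv[1]
to(.4587,.138,.021,111.4)
p,d=env.grab_frame("scene"); np.savez(f"scene{n}.npz",p=p,d=d);crop(p,300,230,110,100,7,f"pics/scene{n}.png")
E
python3 look.py 13
```

```text
t 14.4 pos [0.4594 0.1385 0.036 ] yawY 111.53 tilt [ 5.e-04  1.e-04 -1.e+00] q [   3.4   17.4  109.     0.    53.5 -108.1] F [ 0.23 -0.87 -2.18] w 0.00973172802512167
shift cm [ 0.08 -0.02  1.5 ] turn deg 0.1
```

View pics/scene13.png

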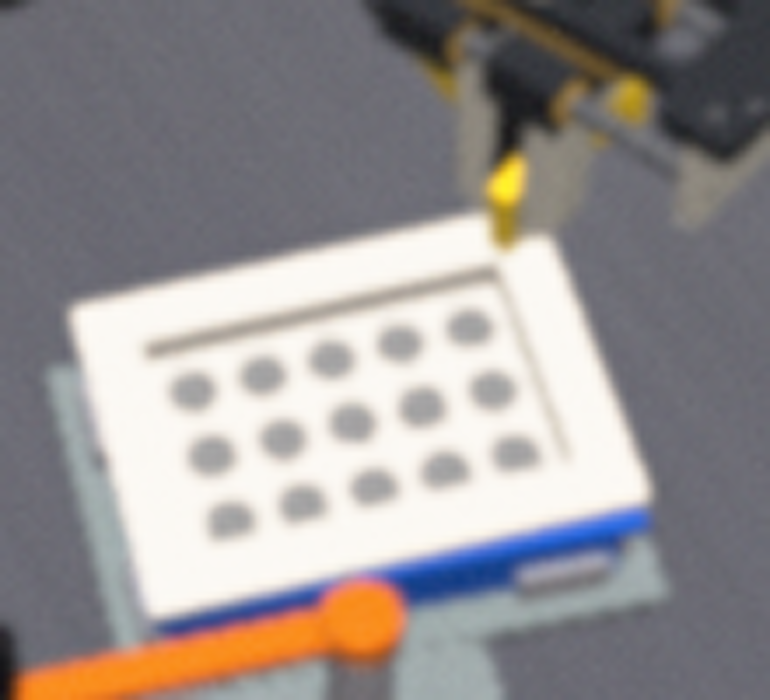

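Call:
{"op": "step_arm", "data": {
  "targets": [
    [[-0.03, 0, -0.2], 0],
    [[-0.03, 0, -0.2], 0],
    [[-0.03, 0, -0.15], 0],
    [[0, 0, 0], 0],
    [[0, 0, 0], 0]
  ]
}}

```text
t: 14.87
tool_pos: [0.4599, 0.1387, 0.041]
ee_rot: [0.587, -3.086, 0.0]
wrist_force: [-0.4, -1.0, -0.5]
width: 0.0101
```

```bash
python3 look.py 14
```

```text
t 14.87 pos [0.4599 0.1387 0.041 ] yawY 111.54 tilt [-2.e-04 -2.e-04 -1.e+00] q [   3.5   17.1  108.6   -0.    54.3 -108.1] F [-0.37 -1.04 -0.54] w 0.010075745005426323
shift cm [ 0.14 -0.02  2.  ] turn deg 0.1
```

View pics/scene14.png

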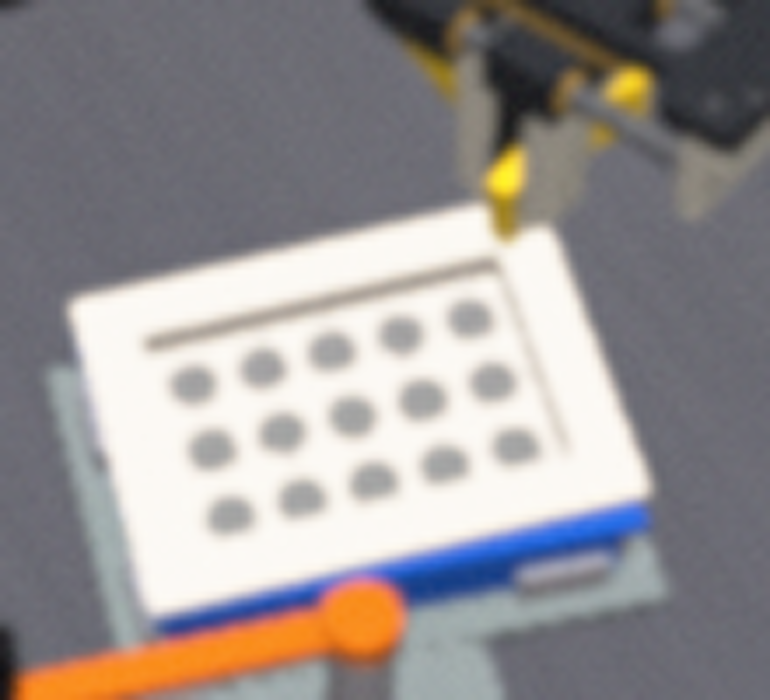

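Call:
{"op": "step_arm", "data": {
  "targets": [
    [[-0.02, 0, -0.15], 0],
    [[-0.02, 0, -0.15], 0],
    [[0, 0, 0], 0],
    [[0, 0, 0], 0]
  ]
}}

```text
t: 15.25
tool_pos: [0.4604, 0.1389, 0.0439]
ee_rot: [0.587, -3.086, -0.0]
wrist_force: [-0.7, -1.2, -0.5]
width: 0.0098
```

```bash
python3 look.py 15
cat > corners.py <<'E'
from h import *
import sys
# tray corners by line fits of white contour in scene; heights by plane assumption not needed: depth plane fit on white rim
def plane(n):
    S=Cam("scene");s=np.load(n);p,d=s['p'],s['d'];h=cv2.cvtColor(p,cv2.COLOR_RGB2HSV)
    m=cv2.inRange(h,(0,0,190),(180,60,255))
    c=max([c for c in cv2.findContours(m,cv2.RETR_EXTERNAL,cv2.CHAIN_APPROX_NONE)[0] if c[:,0,1].max()<345 and 30<cv2.boundingRect(c)[2]<150 and c[:,0,1].max()>200],key=cv2.contourArea)
    f=np.zeros_like(m);cv2.drawContours(f,[c],-1,255,-1);f=cv2.erode(f&m,np.ones((3,3)))
    ys,xs=np.nonzero(f);P=S.depth(np.c_[xs,ys],d);P=P[d[ys,xs]>0]
    A=np.c_[P[:,:2]-P[:,:2].mean(0),np.ones(len(P))]
    keep=np.ones(len(P),bool)
    for _ in range(5):
        k=np.linalg.lstsq(A[keep],P[keep,2],rcond=None)[0];r=P[:,2]-A@k;keep=abs(r)<2.5*np.std(r[keep])
    print("plane slopes deg x,y",np.degrees(k[:2]).round(2),"z at centre",k[2].round(4),"ctr",P[:,:2].mean(0).round(4),"res",np.std(r[keep]).round(4))
    th=np.radians(21.4); print("slope along diag toward far corner deg",np.degrees(k[0]*np.cos(th)+k[1]*np.sin(th)).round(2),"across",np.degrees(-k[0]*np.sin(th)+k[1]*np.cos(th)).round(2))
if __name__=="__main__":
    for n in sys.argv[1:]: print(n);plane(f"scene{n}.npz")
E
python3 corners.py 9 13 14 15
```

```text
t 15.25 pos [0.4604 0.1389 0.0439] yawY 111.54 tilt [-2.e-04 -0.e+00 -1.e+00] q [   3.5   16.9  108.4   -0.    54.7 -108.1] F [-0.71 -1.19 -0.52] w 0.009814306194206882
shift cm [ 0.19 -0.02  2.29] turn deg 0.1
9
plane slopes deg x,y [0.72 1.45] z at centre 0.0343 ctr [0.5416 0.1722] res 0.0064
slope along diag toward far corner deg 1.2 across 1.09
13
plane slopes deg x,y [-3.15  0.34] z at centre 0.0411 ctr [0.5413 0.1725] res 0.0064
slope along diag toward far corner deg -2.81 across 1.47
14
plane slopes deg x,y [-4.51 -0.48] z at centre 0.0437 ctr [0.5415 0.172 ] res 0.0064
slope along diag toward far corner deg -4.37 across 1.2
15
plane slopes deg x,y [-5.26 -0.86] z at centre 0.0452 ctr [0.5416 0.1719] res 0.0065
slope along diag toward far corner deg -5.21 across 1.12
```

Call:
{"op": "step_arm", "data": {
  "targets": [
    [[0, 0, 0], 0],
    [[0, 0, 0], 0],
    [[0, 0, 0], 0],
    [[0, 0, -0.2], 0],
    [[0, 0, -0.2], 0],
    [[0, 0, -0.2], 0],
    [[0, 0, -0.2], 0],
    [[0, 0, -0.2], 0],
    [[0, 0, 0], 0],
    [[0, 0, 0], 0]
  ],
  "squeeze": 60
}}

```text
t: 16.13
tool_pos: [0.4607, 0.139, 0.0541]
ee_rot: [-0.587, 3.086, -0.0]
wrist_force: [-0.8, -1.0, -0.7]
width: 0.0099
```

```bash
python3 look.py 16; python3 corners.py 16
```

```text
t 16.13 pos [0.4607 0.139  0.0541] yawY 111.55 tilt [ 6.e-04  1.e-04 -1.e+00] q [   3.5   16.   107.8    0.    56.1 -108.1] F [-0.76 -0.98 -0.74] w 0.009919722072769512
shift cm [ 0.22 -0.02  3.31] turn deg 0.1
16
plane slopes deg x,y [-5.16 -0.82] z at centre 0.0558 ctr [0.5416 0.1726] res 0.0064
slope along diag toward far corner deg -5.1 across 1.12
```

View pics/scene16.png

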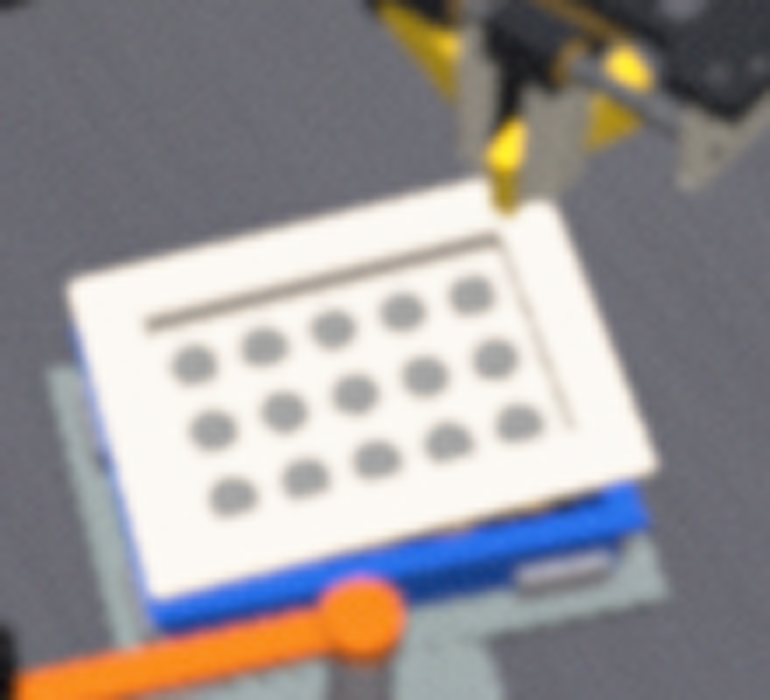

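The plane fit shows the tray came away rigidly at about 6.3° tilt, with the full blue tray still in the holder. It has to end level, and I don't want to press it back into the sticky pads. I'll set it flat on bare table between the keyboard and the scanner, re-grip it there and lift it level.

Call:
{"op": "step_arm", "data": {
  "targets": [
    [[0, 0, -0.4], 0],
    [[0, 0, -0.8], 0],
    [[0, 0, -1], 0],
    [[0, 0, -1], 0],
    [[0, 0, -1], 0],
    [[0, 0, -1], 0],
    [[0, 0, -1], 0],
    [[0, 0, -0.6], 0],
    [[0, 0, -0.2], 0],
    [[0, 0, 0], 0]
  ]
}}

```text
t: 17.02
tool_pos: [0.4608, 0.139, 0.1246]
ee_rot: [-0.587, 3.085, -0.0]
wrist_force: [-0.4, -0.7, -0.8]
width: 0.0094
```

```bash
python3 - <<'E'
from nav import *
to(.594,-.099,.12,35.4)
p,d=env.grab_frame("scene"); np.savez("scene17.npz",p=p,d=d);crop(p,260,180,160,150,5,"pics/scene17.png")
p,d=env.grab_frame("top"); np.savez("top17.npz",p=p,d=d);crop(p,205,60,260,170,3,"pics/top17.png")
T=Cam("top");t=np.load("top0.npz");print("marker/bin/kbd",T.plane([[308,160],[324,124],[410,135],[370,118]],.01).round(3))
E
python3 corners.py 17
```

```text
t 17.02 pos [0.4608 0.139  0.1246] yawY 111.54 tilt [ 1.3e-03  1.0e-04 -1.0e+00] q [   3.5   11.1  102.8   -0.    66.1 -108.1] F [-0.35 -0.67 -0.77] w 0.00941840299044268
shift cm [ -3.65 -27.02   0.47] turn deg 76.1
marker/bin/kbd [[ 0.613 -0.001  0.01 ]
 [ 0.734 -0.051  0.01 ]
 [ 0.703 -0.334  0.01 ]
 [ 0.757 -0.202  0.01 ]]
17
plane slopes deg x,y [-5.32 -0.62] z at centre 0.1264 ctr [0.5412 0.1725] res 0.0064
slope along diag toward far corner deg -5.18 across 1.37
```

View pics/scene17.png

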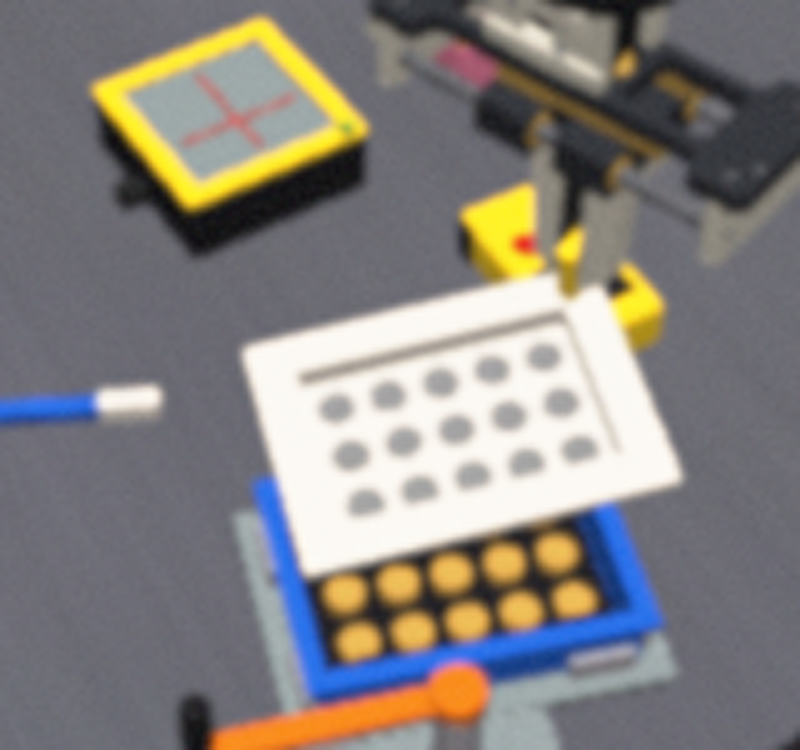

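View pics/top17.png

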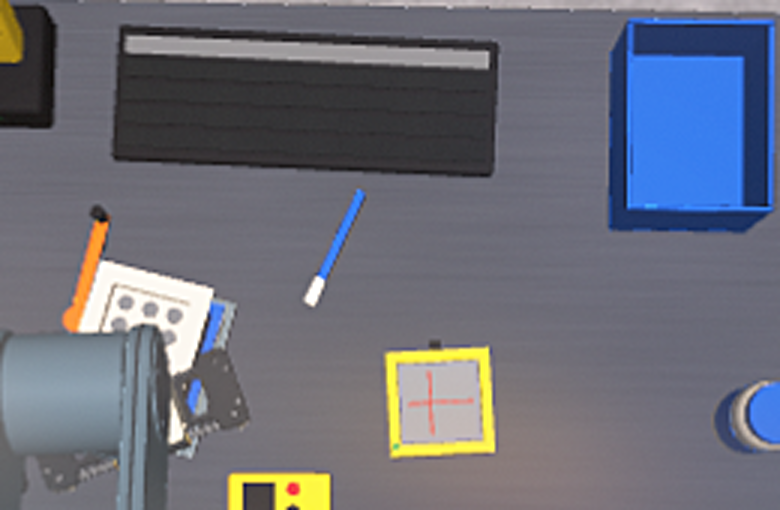

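Call:
{"op": "step_arm", "data": {
  "targets": [
    [[-0.1, -0.8, 0], 0],
    [[-0.2, -1.5, 0], 0],
    [[-0.3, -2.2, 0], 0],
    [[-0.3, -2.6, 0], 0],
    [[-0.4, -2.6, 0], 0],
    [[-0.4, -2.6, 0], 0],
    [[-0.4, -2.6, 0], 0],
    [[-0.3, -2.6, 0], 0],
    [[-0.3, -2.6, 0], 0],
    [[-0.3, -2.6, 0], 0]
  ]
}}

```text
t: 17.95
tool_pos: [0.5719, -0.063, 0.123]
ee_rot: [0.586, -3.085, -0.001]
wrist_force: [-0.9, 1.2, -1.5]
width: 0.0097
```

Call:
{"op": "step_arm", "data": {
  "targets": [
    [[-0.3, -2.2, 0], 0],
    [[-0.2, -1.6, 0], 3],
    [[-0.2, -1.1, 0], 5],
    [[-0.1, -0.5, 0], 6.5],
    [[0, 0, 0], 6.5],
    [[0, 0, 0], 6.5],
    [[0, 0, 0], 6.5],
    [[0, 0, 0], 6.5],
    [[0, 0, 0], 6.5],
    [[0, 0, 0], 6.5]
  ]
}}

```text
t: 18.78
tool_pos: [0.5974, -0.1097, 0.1228]
ee_rot: [-0.873, -3.016, 0.0]
wrist_force: [-0.3, -0.9, -0.6]
width: 0.0095
```

Call:
{"op": "step_arm", "data": {
  "targets": [
    [[0, 0, 0], 6.5],
    [[0, 0, 0], 6.5],
    [[0, 0, 0], 5.5],
    [[0, 0, 0], 4],
    [[0, 0, 0], 0],
    [[0, 0, 0], 0]
  ]
}}

```text
t: 19.28
tool_pos: [0.5976, -0.1095, 0.1231]
ee_rot: [-1.434, -2.794, 0.0]
wrist_force: [0.3, 0.4, -1.9]
width: 0.0095
```

Run:
```python
from nav import *
to(.599,-.109,.03,35.4)
p,d=env.grab_frame("scene"); np.savez("scene18.npz",p=p,d=d);crop(p,180,120,200,150,4,"pics/scene18.png")
p,d=env.grab_frame("top"); np.savez("top18.npz",p=p,d=d);crop(p,280,90,160,130,5,"pics/top18.png")
```

```text
t 19.28 pos [ 0.5976 -0.1095  0.1231] yawY 35.66 tilt [-1.1e-03  4.0e-04 -1.0e+00] q [-20.9  23.6  85.2  -0.   71.3 -56.5] F [ 0.34  0.38 -1.92] w 0.00951176834934333
shift cm [-0.05  0.16  9.31] turn deg 0.3
```

View pics/scene18.png

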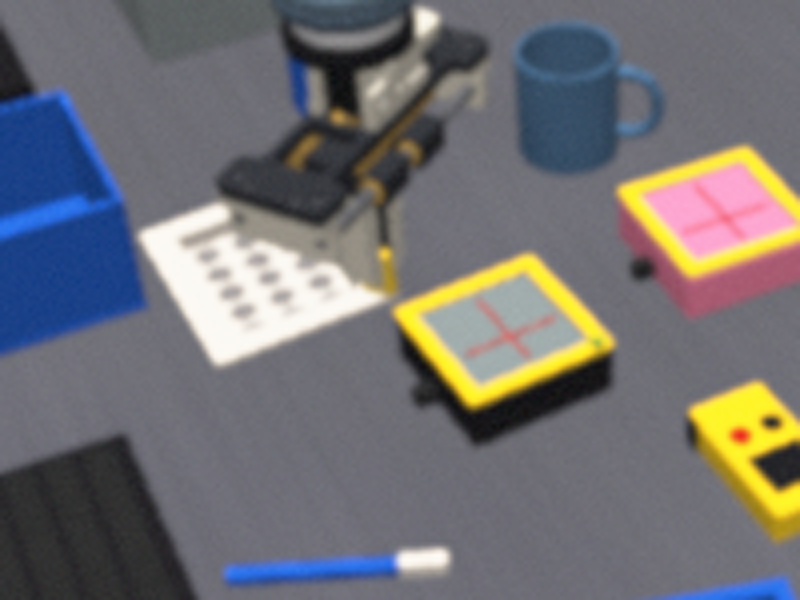

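View pics/top18.png

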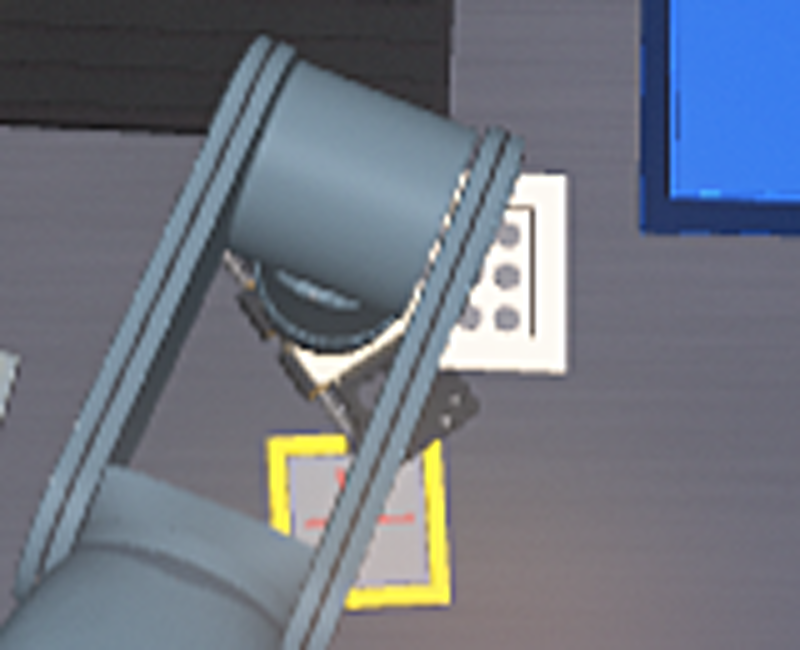

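Run:
```python
from h import *
T=Cam("top");S=Cam("scene");t=np.load("top18.npz");t0=np.load("top0.npz")
print("kbd",T.depth([[330,110],[350,112],[368,112],[366,80]],t0['d']).round(3))
print("bin corner",T.depth([[408,137],[410,135],[463,134],[414,100]],t0['d']).round(3))
print("lever",T.depth([[349,174],[350,175]],t0['d']).round(3),T.plane([[349,172]],.03))
# plates vs tips in scene17 (crop 260,180 x5)
d=np.load("scene17.npz")['d']
for px in[(402,231),(401,230),(405,226),(410,222),(379,236),(383,235),(384,230),(372,233),(338,195),(337,192),(337,188)]: print(px,S.depth(px,d).round(3))
```

```text
kbd [[ 0.778 -0.07   0.02 ]
 [ 0.775 -0.136  0.014]
 [ 0.776 -0.195  0.012]
 [ 0.879 -0.186  0.025]]
bin corner [[ 0.699 -0.33  -0.003]
 [ 0.701 -0.333  0.016]
 [ 0.71  -0.509  0.005]
 [ 0.792 -0.329  0.098]]
lever [[ 0.568 -0.136  0.023]
 [ 0.566 -0.139  0.016]] [[ 0.57361229 -0.13520167  0.03      ]]
(402, 231) [[0.462 0.231 0.242]]
(401, 230) [[0.462 0.227 0.241]]
(405, 226) [[0.458 0.233 0.255]]
(410, 222) [[0.449 0.235 0.264]]
(379, 236) [[0.463 0.158 0.162]]
(383, 235) [[0.377 0.056 0.03 ]]
(384, 230) [[0.45  0.157 0.173]]
(372, 233) [[0.473 0.146 0.165]]
(338, 195) [[0.52  0.077 0.241]]
(337, 192) [[0.524 0.081 0.253]]
(337, 188) [[0.523 0.078 0.262]]
```

Call:
{"op": "step_arm", "data": {
  "targets": [
    [[0, 0.1, 0.7], 0],
    [[0, 0.1, 1.3], 0],
    [[0, 0, 1.5], 0],
    [[0, 0, 1.5], 0],
    [[0, 0, 1.5], 0],
    [[0, 0, 1.4], 0],
    [[0, 0, 1], 0],
    [[0, 0, 0.7], 0],
    [[0, 0, 0.4], 0],
    [[0, 0, 0], 0]
  ]
}}

```text
t: 20.22
tool_pos: [0.599, -0.1078, 0.023]
ee_rot: [-1.436, -2.792, 0.0]
wrist_force: [-0.3, 0.1, -1.3]
width: 0.0097
```

Call:
{"op": "step_arm", "data": {
  "targets": [
    [[0, 0, 0], 0],
    [[0, 0, 0], 0]
  ]
}}

```text
t: 20.38
tool_pos: [0.6002, -0.1082, 0.0247]
ee_rot: [1.437, 2.792, 0.0]
wrist_force: [-1.2, 0.6, -1.5]
width: 0.0099
```

Run:
```python
from nav import *
to(.599,-.109,-.0016,35.4)
p,d=env.grab_frame("scene"); np.savez("scene19.npz",p=p,d=d);crop(p,180,120,200,150,4,"pics/scene19.png")
```

```text
t 20.38 pos [ 0.6002 -0.1082  0.0247] yawY 35.55 tilt [ 1.5e-03 -6.0e-04 -1.0e+00] q [-20.7  29.5  91.1   0.   59.4 -56.2] F [-1.21  0.63 -1.53] w 0.009927153951394936
shift cm [ 0.01 -0.14  2.63] turn deg 0.1
```

View pics/scene19.png

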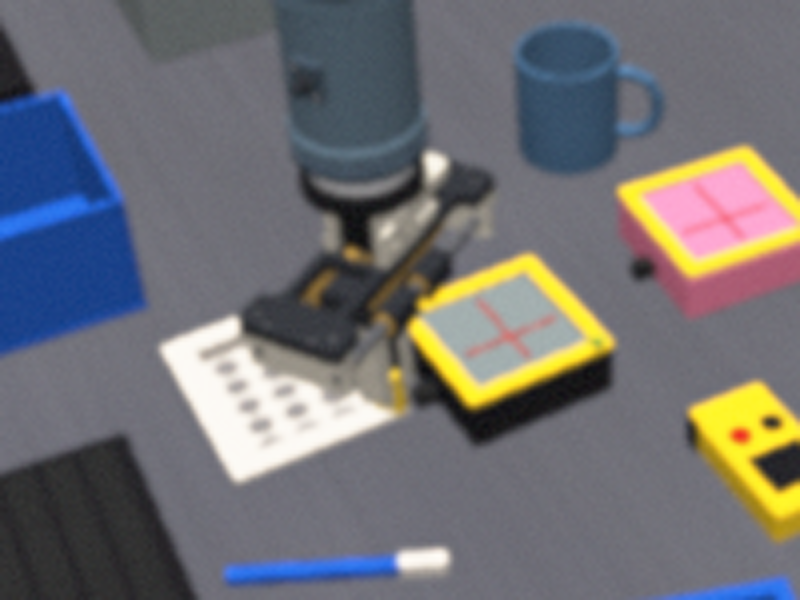

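Call:
{"op": "step_arm", "data": {
  "targets": [
    [[-0.3, 0.4, 0], 0],
    [[-0.2, 0.3, 0], 0],
    [[0, 0, 0.2], 0],
    [[0, 0, 0.2], 0],
    [[0, 0, 0.1], 0],
    [[0, 0, 0], 0],
    [[0, 0, 0], 0]
  ]
}}

```text
t: 21.02
tool_pos: [0.6078, -0.1079, 0.0186]
ee_rot: [-1.437, -2.793, 0.0]
wrist_force: [0.4, 0.3, -2.3]
width: 0.0097
```

Call:
{"op": "step_arm", "data": {
  "targets": [
    [[0, 0, 0.1], 0],
    [[0, 0, 0.1], 0],
    [[0, 0, 0], 0],
    [[0, 0, 0], 0]
  ]
}}

```text
t: 21.35
tool_pos: [0.6081, -0.108, 0.0168]
ee_rot: [1.437, 2.793, -0.0]
wrist_force: [-0.5, 0.1, -1.1]
width: 0.0096
```

Call:
{"op": "step_arm", "data": {
  "targets": [
    [[0, 0, 0], 0],
    [[0, 0, 0], 0],
    [[0.02, 0, 0.1], 0],
    [[0.02, 0, 0.1], 0],
    [[0.02, 0, 0.1], 0],
    [[0.02, 0, 0.1], 0],
    [[0, 0, 0], 0]
  ],
  "squeeze": 10
}}

```text
t: 21.93
tool_pos: [0.6074, -0.1072, 0.0126]
ee_rot: [-1.437, -2.793, 0.0]
wrist_force: [-1.3, 0.6, 0.5]
width: 0.01
```

Call:
{"op": "step_arm", "data": {
  "targets": [
    [[0.02, 0, 0.1], 0],
    [[0.02, 0, 0.1], 0],
    [[0.02, 0, 0.1], 0],
    [[0.02, 0, 0.1], 0],
    [[0, 0, 0], 0]
  ]
}}

```text
t: 22.35
tool_pos: [0.607, -0.1066, 0.0086]
ee_rot: [-1.437, -2.793, 0.0]
wrist_force: [-0.6, 0.2, -0.2]
width: 0.0098
```

Run:
```python
from nav import *
to(.608,-.108,-.0016,35.4)
p,d=env.grab_frame("scene"); np.savez("scene20.npz",p=p,d=d);crop(p,200,180,110,80,7,"pics/scene20.png")
```

```text
t 22.35 pos [ 0.607  -0.1066  0.0086] yawY 35.55 tilt [-2.e-04  0.e+00 -1.e+00] q [-20.3  31.2  90.7  -0.   58.1 -55.9] F [-0.63  0.17 -0.19] w 0.009813484115416582
shift cm [-0.17 -0.    1.02] turn deg 0.1
```

View pics/scene20.png

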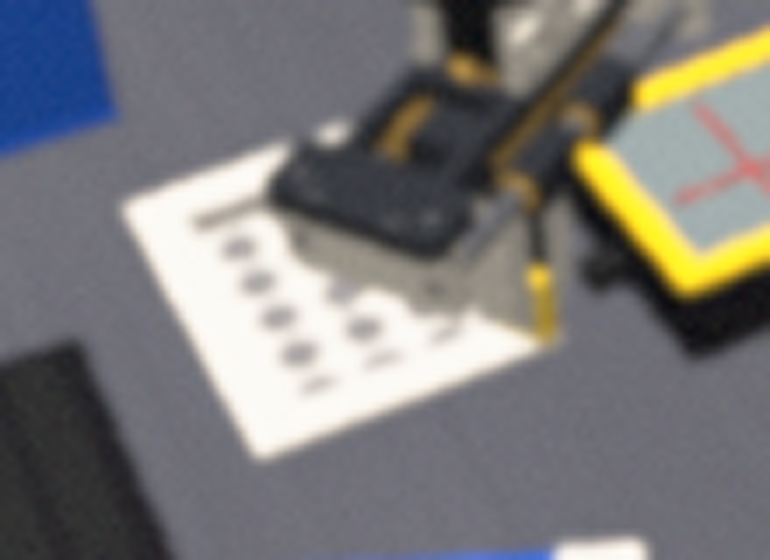

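Call:
{"op": "step_arm", "data": {
  "targets": [
    [[0.02, 0, 0.1], 0],
    [[0.02, 0, 0.1], 0],
    [[0.02, 0, 0.1], 0],
    [[0.01, 0, 0.1], 0],
    [[0.01, 0, 0.1], 0],
    [[0.01, 0, 0.1], 0],
    [[0, 0, 0], 0],
    [[0, 0, 0], 0]
  ]
}}

```text
t: 23.07
tool_pos: [0.6066, -0.1059, 0.0028]
ee_rot: [-1.437, -2.793, 0.0]
wrist_force: [-0.2, 1.5, -0.9]
width: 0.01
```

Call:
{"op": "step_arm", "data": {
  "targets": [
    [[0, 0, 0.1], 0],
    [[0, 0, 0.1], 0],
    [[0, 0, 0], 0],
    [[0, 0, 0], 0]
  ]
}}

```text
t: 23.4
tool_pos: [0.6067, -0.106, 0.0008]
ee_rot: [1.437, 2.793, -0.0]
wrist_force: [-0.2, 0.8, 0.2]
width: 0.0096
```

Call:
{"op": "step_arm", "data": {
  "targets": [
    [[0, 0, 0.1], 0],
    [[0, 0, 0.05], 0],
    [[0, 0, 0], 0],
    [[0, 0, 0], 0]
  ]
}}

```text
t: 23.73
tool_pos: [0.6066, -0.1059, -0.0007]
ee_rot: [-1.437, -2.793, 0.0]
wrist_force: [-0.8, 0.9, -0.1]
width: 0.0099
```

```bash
python3 - <<'E'
from nav import *
to(.608,-.108,-.0016,35.4)
F=[]
p,d=env.grab_frame("scene"); np.savez("scene21.npz",p=p,d=d);crop(p,200,180,110,80,7,"pics/scene21.png")
to(.608,-.108,-.0016,35.4)
E
python3 corners.py 18 19 20 21
```

```text
t 23.73 pos [ 0.6066 -0.1059 -0.0007] yawY 35.54 tilt [-1.e-04  0.e+00 -1.e+00] q [-20.3  31.8  91.2   0.   57.  -55.8] F [-0.77  0.91 -0.12] w 0.00987460544587564
shift cm [-0.25 -0.01  0.09] turn deg 0.1
t 23.78 pos [ 0.6066 -0.1059 -0.0007] yawY 35.54 tilt [-1.e-04  0.e+00 -1.e+00] q [-20.3  31.8  91.2   0.   57.  -55.8] F [-1.14  0.07 -0.58] w 0.010012367549184536
shift cm [-0.25 -0.01  0.09] turn deg 0.1
18
plane slopes deg x,y [-0.19 -0.35] z at centre -0.7522 ctr [ 1.2824 -1.806 ] res 0.0056
slope along diag toward far corner deg -0.3 across -0.26
19
plane slopes deg x,y [-0.13 -0.33] z at centre -0.7521 ctr [ 1.2806 -1.7961] res 0.0055
slope along diag toward far corner deg -0.24 across -0.26
20
plane slopes deg x,y [-0.16 -0.39] z at centre -0.7519 ctr [ 1.2818 -1.7947] res 0.0055
slope along diag toward far corner deg -0.3 across -0.31
21
plane slopes deg x,y [-0.26 -0.35] z at centre -0.7524 ctr [ 1.2832 -1.7982] res 0.0055
slope along diag toward far corner deg -0.37 across -0.23
```

View pics/scene21.png

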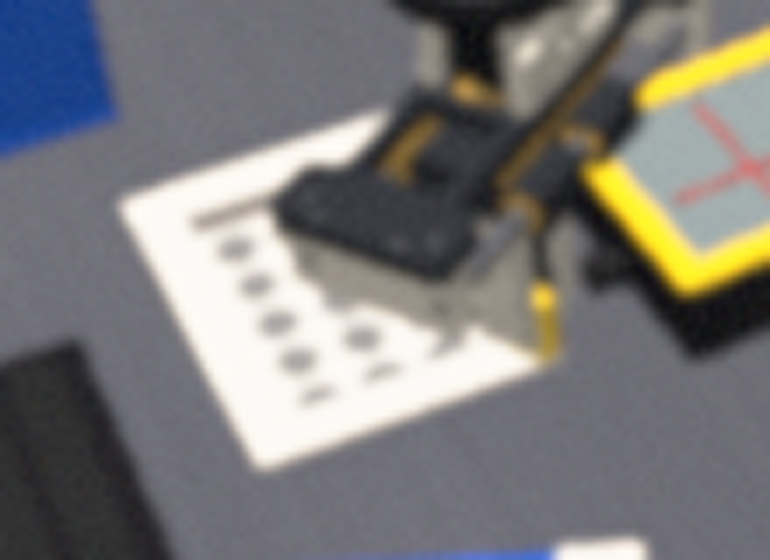

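```bash
cat > pl2.py <<'E'
from h import *
import sys
def plane(n,box,th):
    S=Cam("scene");s=np.load(f"scene{n}.npz");p,d=s['p'],s['d'];h=cv2.cvtColor(p,cv2.COLOR_RGB2HSV)
    m=cv2.inRange(h,(0,0,205),(180,40,255));z=np.zeros_like(m);x0,y0,x1,y1=box;z[y0:y1,x0:x1]=m[y0:y1,x0:x1]
    z=cv2.erode(z,np.ones((3,3)));ys,xs=np.nonzero(z);P=S.depth(np.c_[xs,ys],d);P=P[(d[ys,xs]>0)]
    P=P[abs(P[:,2]-np.median(P[:,2]))<.03]
    A=np.c_[P[:,:2]-P[:,:2].mean(0),np.ones(len(P))];keep=np.ones(len(P),bool)
    for _ in range(5):
        k=np.linalg.lstsq(A[keep],P[keep,2],rcond=None)[0];r=P[:,2]-A@k;keep=abs(r)<2.5*np.std(r[keep])
    t=np.radians(th);print(n,len(P),"slopes",np.degrees(k[:2]).round(2),"z",k[2].round(4),"along diag",np.degrees(k[0]*np.cos(t)+k[1]*np.sin(t)).round(2),"across",np.degrees(-k[0]*np.sin(t)+k[1]*np.cos(t)).round(2))
if __name__=="__main__":
    b=tuple(map(int,sys.argv[2:6]))
    for n in sys.argv[1].split(","): plane(n,b,float(sys.argv[6]))
E
python3 pl2.py 19,20,21 210,185,290,250 -54.5
```

```text
Traceback (most recent call last):
  File "pl2.py", line 13, in <module>
    b=tuple(map(int,sys.argv[2:6]))
ValueError: invalid literal for int() with base 10: '210,185,290,250'
```

Call:
{"op": "step_arm", "data": {
  "targets": [
    [[0, 0, 0.1], 0],
    [[0, 0, 0.05], 0],
    [[0, 0, 0], 0],
    [[0, 0, 0], 0]
  ]
}}

```text
t: 24.12
tool_pos: [0.6067, -0.1059, -0.0012]
ee_rot: [1.437, 2.793, 0.0]
wrist_force: [-3.5, 1.1, 6.3]
width: 0.0098
```

```bash
sed -i 's/sys.argv\[2:6\]/sys.argv[2].split(",")/;s/sys.argv\[6\]/sys.argv[3]/' pl2.py
python3 - <<'E'
from h import *
p,d=env.grab_frame("scene"); np.savez("scene22.npz",p=p,d=d)
E
python3 pl2.py 19,20,21,22 210,185,290,250 -54.5
```

```text
19 648 slopes [3.32 7.44] z 0.0256 along diag -4.13 across 7.03
20 656 slopes [4.31 4.99] z 0.0142 along diag -1.56 across 6.41
21 676 slopes [3.34 0.82] z 0.0106 along diag 1.28 across 3.2
22 680 slopes [2.95 0.5 ] z 0.0105 along diag 1.3 across 2.69
```

Call:
{"op": "step_arm", "data": {
  "targets": [
    [[0, 0, -0.05], 0],
    [[0, 0, -0.03], 0],
    [[0, 0, 0], 0],
    [[0, 0, 0], 0]
  ]
}}

```text
t: 24.5
tool_pos: [0.6067, -0.106, -0.0011]
ee_rot: [1.437, 2.793, 0.0]
wrist_force: [-0.8, 1.2, 4.1]
width: 0.0098
```

Call:
{"op": "step_arm", "data": {
  "targets": [
    [[0, 0, 0], 0],
    [[0, 0, 0], 0],
    [[0, 0, 0], 0],
    [[0, 0, 0], 0],
    [[0, 0, -0.3], 0],
    [[0, 0, -0.5], 0],
    [[0, 0, -0.8], 0],
    [[0, 0, -1], 0],
    [[0, 0, -1], 0],
    [[0, 0, -1], 0]
  ],
  "squeeze": 60
}}

```text
t: 25.33
tool_pos: [0.6069, -0.106, 0.046]
ee_rot: [1.437, 2.793, 0.0]
wrist_force: [-0.1, -0.4, -1.5]
width: 0.0098
```

Call:
{"op": "step_arm", "data": {
  "targets": [
    [[0, 0, -1.5], 0],
    [[0, 0, -1.5], 0],
    [[0, 0, -1.5], 0],
    [[0, 0, -1.5], 0],
    [[0, 0, -1.3], 0],
    [[0, 0, -1], 0],
    [[0, 0, -0.6], 0],
    [[0, 0, -0.3], 0],
    [[0, 0, 0], 0],
    [[0, 0, 0], 0]
  ]
}}

```text
t: 26.17
tool_pos: [0.6062, -0.1058, 0.1362]
ee_rot: [-1.437, -2.793, 0.0]
wrist_force: [0.1, 0.2, -2.0]
width: 0.0096
```

Run:
```python
from nav import *
to(.4515,-.069,.137,35.5)
p,d=env.grab_frame("scene"); np.savez("scene23.npz",p=p,d=d);crop(p,170,100,160,120,5,"pics/scene23.png")
```

```text
t 26.17 pos [ 0.6062 -0.1058  0.1362] yawY 35.54 tilt [-8.e-04  3.e-04 -1.e+00] q [-20.3  23.8  83.   -0.   73.3 -55.8] F [ 0.05  0.21 -2.01] w 0.0096182176956713
shift cm [ 11.99 -10.45  -0.07] turn deg 0.0
```

View pics/scene23.png

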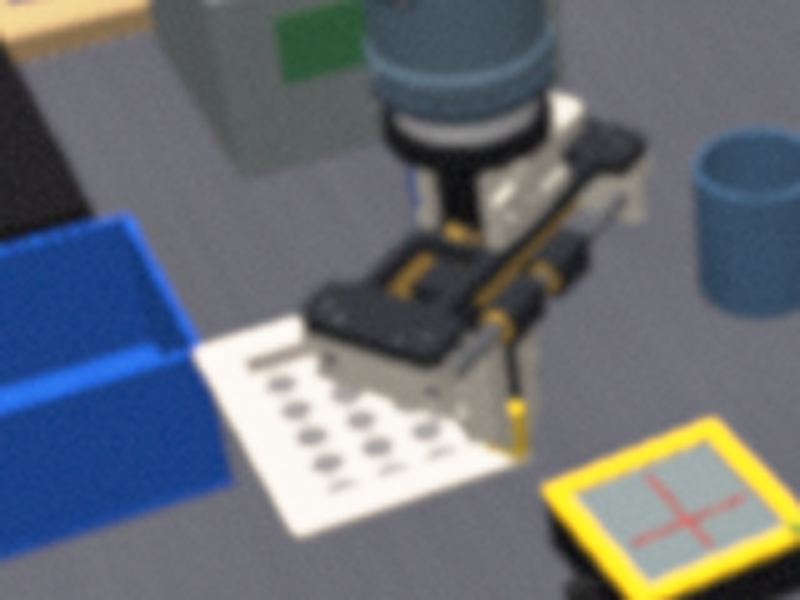

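Call:
{"op": "step_arm", "data": {
  "targets": [
    [[0.4, -0.35, 0], 0],
    [[0.8, -0.7, 0], 0],
    [[1.2, -1.05, 0], 0],
    [[1.5, -1.3, 0], 0],
    [[1.7, -1.45, 0], 0],
    [[1.7, -1.5, 0], 0],
    [[1.7, -1.5, 0], 0],
    [[1.3, -1.15, 0], 0],
    [[1, -0.85, 0], 0],
    [[0.5, -0.45, 0], 0]
  ]
}}

```text
t: 27.05
tool_pos: [0.4518, -0.0689, 0.1361]
ee_rot: [-1.436, -2.792, 0.0]
wrist_force: [-0.8, 0.6, -0.7]
width: 0.0097
```

Call:
{"op": "step_arm", "data": {
  "targets": [
    [[0.2, -0.15, 0], 0],
    [[0, 0, 0], 0],
    [[0, 0, 0], 0],
    [[0, 0, 0], 0]
  ]
}}

```text
t: 27.38
tool_pos: [0.4526, -0.0694, 0.1367]
ee_rot: [1.437, 2.793, 0.0]
wrist_force: [0.2, -0.1, -0.8]
width: 0.0096
```

Run:
```python
from nav import *
to(.4515,-.069,.137,35.5)
p,d=env.grab_frame("scene"); np.savez("scene24.npz",p=p,d=d);crop(p,230,100,160,120,5,"pics/scene24.png")
p,d=env.grab_frame("top"); np.savez("top24.npz",p=p,d=d);crop(p,280,120,140,120,5,"pics/top24.png")
```

```text
t 27.38 pos [ 0.4526 -0.0694  0.1367] yawY 35.54 tilt [ 5.e-04 -2.e-04 -1.e+00] q [-22.7   8.  104.7   0.   67.2 -58.3] F [ 0.21 -0.09 -0.85] w 0.00960556523776694
shift cm [ 0.1  -0.07 -0.03] turn deg 0.0
```

View pics/scene24.png

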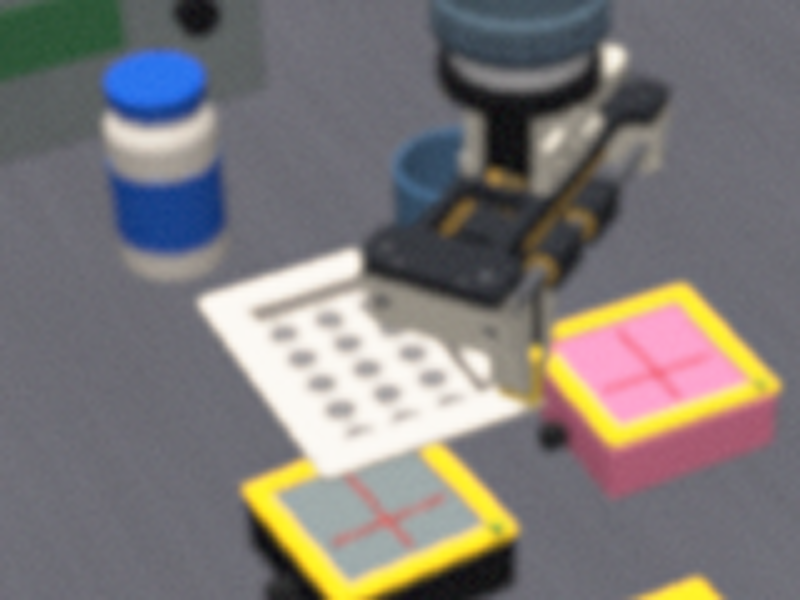

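View pics/top24.png

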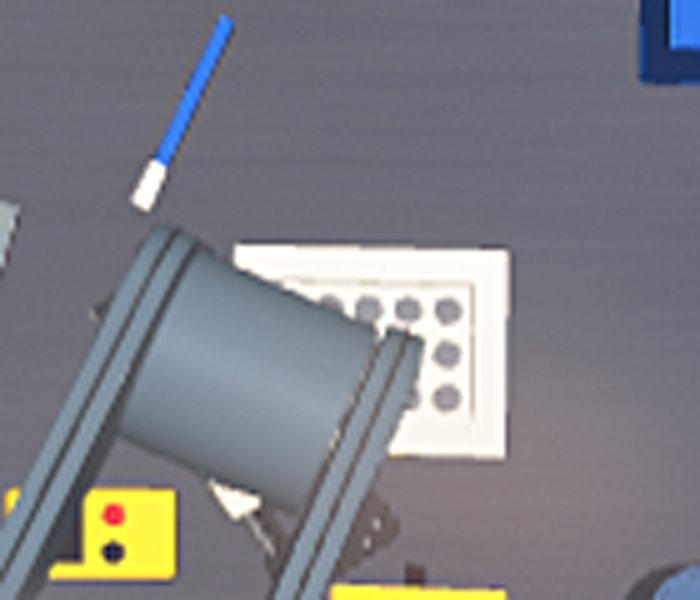

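```bash
python3 - <<'E'
from h import *
T=Cam("top");S=Cam("scene")
a=tri(T,[327.2,168.8],S,[295,195.0]);b=tri(T,[382,170],S,[270,160.]);print(a,b)
for z in(.145,.152):
    print(T.plane([[327.2,168.8],[382,170],[381,211.6]],z).round(4), S.plane([[295,195],[270,160]],z).round(4))
from scipy.spatial import transform
t=np.load("top24.npz");h=cv2.cvtColor(t['p'],cv2.COLOR_RGB2HSV)
m=cv2.inRange(h,(0,0,180),(180,50,255));z=np.zeros_like(m);z[165:214,325:385]=m[165:214,325:385]
c=np.vstack(cv2.findContours(z,cv2.RETR_EXTERNAL,cv2.CHAIN_APPROX_NONE)[0])[:,0];print(c.min(0),c.max(0))
W=T.depth([[378,175],[378,190],[378,208],[360,171],[345,171],[335,171],[365,208]],t['d']);print(W.round(4))
A=np.c_[W[:,:2],np.ones(len(W))];k=np.linalg.lstsq(A,W[:,2],rcond=None)[0];print("slopes deg",np.degrees(k[:2]))
E
python3 pl2.py 23 205,165,275,210 -54.5; python3 pl2.py 24 268,148,332,196 -54.5
```

```text
(array([ 0.5631612 , -0.06380816,  0.15005201]), np.float64(0.00424813541995947)) (array([ 0.56229138, -0.22520679,  0.14832352]), np.float64(0.005888829801288687))
[[ 0.5658 -0.0648  0.145 ]
 [ 0.5654 -0.227   0.145 ]
 [ 0.4422 -0.2257  0.145 ]] [[ 0.5592 -0.0679  0.145 ]
 [ 0.5585 -0.2274  0.145 ]]
[[ 0.5648 -0.0648  0.152 ]
 [ 0.5644 -0.2261  0.152 ]
 [ 0.4418 -0.2248  0.152 ]] [[ 0.5623 -0.0604  0.152 ]
 [ 0.5615 -0.2185  0.152 ]]
[327 169] [381 211]
[[ 0.5487 -0.214   0.1572]
 [ 0.505  -0.215   0.1533]
 [ 0.4525 -0.2165  0.1471]
 [ 0.5593 -0.161   0.1581]
 [ 0.5592 -0.1173  0.1526]
 [ 0.5583 -0.0879  0.1548]
 [ 0.4514 -0.1779  0.1516]]
slopes deg [ 4.10307845 -1.31169834]
23 770 slopes [7.05 2.64] z 0.1463 along diag 1.94 across 7.27
24 772 slopes [6.26 1.31] z 0.1471 along diag 2.57 across 5.85
```

```bash
cat > rim.py <<'E'
from h import *
def fit(C,d,masks,label,bias=None):
    px=[]
    for (x0,y0,x1,y1) in masks:
        g=np.mgrid[x0:x1+1,y0:y1+1].reshape(2,-1).T; px.append(g)
    px=np.vstack(px);W=C.depth(px,d);ok=d[px[:,1],px[:,0]]>0;W=W[ok]
    W=W[abs(W[:,2]-np.median(W[:,2]))<.02]
    A=np.c_[W[:,:2]-W[:,:2].mean(0),np.ones(len(W))];k=np.linalg.lstsq(A,W[:,2],rcond=None)[0];r=W[:,2]-A@k
    cov=np.linalg.inv(A.T@A)*r.var();print(label,len(W),"slopes deg",np.degrees(k[:2]).round(2),"+-",np.degrees(np.sqrt(np.diag(cov)[:2])).round(2),"z",k[2].round(4),"res",r.std().round(4))
if __name__=="__main__":
    T=Cam("top");t=np.load("top24.npz")
    fit(T,t['d'],[(336,170,380,173),(376,171,380,210),(362,207,380,210)],"tray top")
    # level references: scanner frame/table
    t0=np.load("top0.npz")
    fit(T,t0['d'],[(336,179,368,210)],"scanner top")
    fit(T,t0['d'],[(385,150,405,210),(330,140,400,165)],"table top")
E
python3 rim.py
python3 - <<'E'
from h import *
S=Cam("scene")
for n in(22,23,24):
    p=np.load(f"scene{n}.npz")['p']
    x,y={22:(200,170),23:(200,155),24:(260,140)}[n]
    crop(p,x,y,80,75,8,f"pics/rim{n}.png")
E
```

```text
tray top 452 slopes deg [0.14 0.12] +- [0.17 0.2 ] z 0.1537 res 0.0025
scanner top 1043 slopes deg [-0.23  0.07] +- [0.19 0.18] z 0.0428 res 0.0031
table top 3115 slopes deg [-0.14 -0.03] +- [0.06 0.05] z 0.0004 res 0.003
```

View pics/rim24.png

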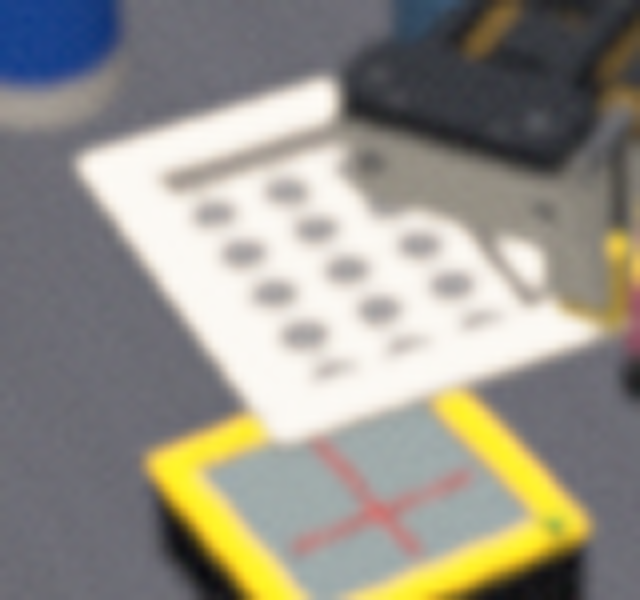

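View pics/rim22.png

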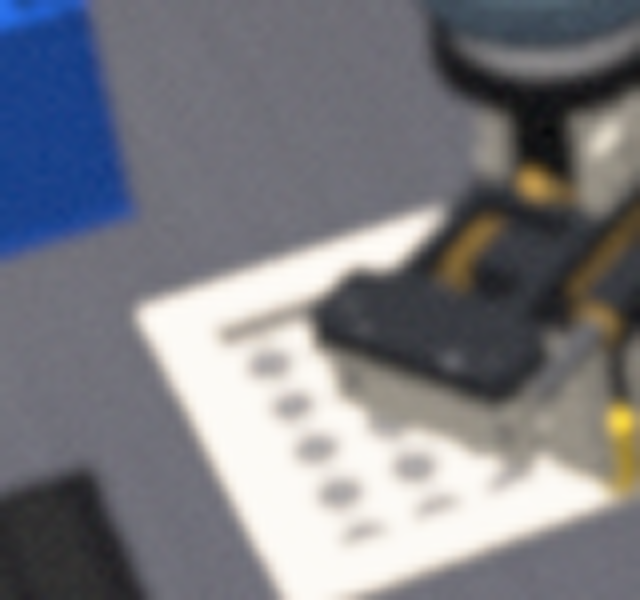

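Fitting the rim in the top view gives slopes of about 0.1° ± 0.2°. The tray's middle is 10.2 cm above the window and within about 2 mm of its centre. One last look at the whole scene before handing in.

Run:
```python
from nav import *
for n in("scene","top"):
    p,d=env.grab_frame(n); cv2.imwrite(f"pics/{n}_end.png",p[:,:,::-1]); np.savez(n+"25.npz",p=p,d=d)
    q=np.load(n+"0.npz")['p']
to(.4515,-.069,.137,35.5); print(env.read_state()["qvel"])
```

```text
t 27.58 pos [ 0.4522 -0.0692  0.1365] yawY 35.54 tilt [-2.e-04  1.e-04 -1.e+00] q [-22.7   8.  104.7  -0.   67.3 -58.3] F [ 0.91 -0.14 -0.93] w 0.009516128723424508
shift cm [ 0.05 -0.05 -0.05] turn deg 0.0
[-5.16205973e-04 -4.85384881e-03  3.92140460e-03  1.22556975e-03
 -4.31266996e-04 -2.18948409e-05]
```

View pics/scene_end.png

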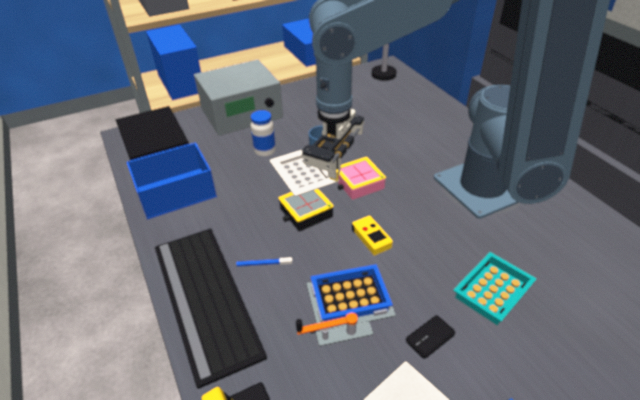

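View pics/top_end.png

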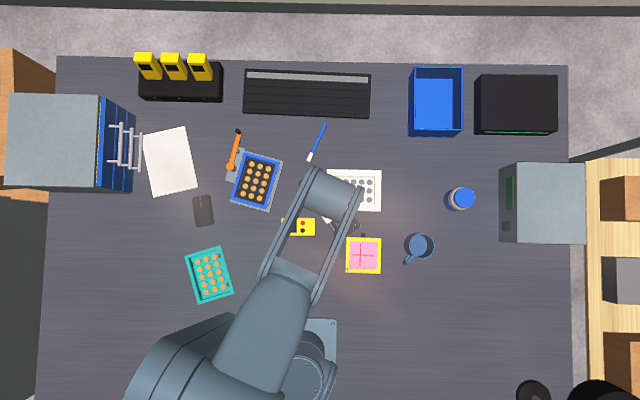

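The final pictures show the brace out (top (237,132) to (230,168)) and the blue tray seated at (257,182). The detector, mouse, marker, mug and wipes are where they started, and the white tray is over the scanner. Handing in.

```bash
python3 -c "
from workcell import env
print(env.sign_off())"
```

```text
the job is handed in; nothing more can be done
None
```

The job is handed in at 27.6 s: the arm is holding the white tray still and level over the scanner, with the brace out and the full blue tray still in its holder.

**What I did**
- **Brace:** I gripped the knob and swung it to about 1.60 rad, up to the end stop. It stayed there after I let go.
- **Peel:** I gripped the tab lightly and raised its corner about 2.2 cm while the far corner still rested on the stack. Then I tightened to 60 N and lifted the tray off, tilted about 6°.
- **Levelling (an extra step you didn't ask for):** The arm can't tilt the tool, so I set the tray briefly on bare table between the scanner and the keyboard. I re-gripped it flat there, with at most about 6 N of contact force.
- **Carry:** I then moved it over the scanner.

**Last checks**
- **Level:** The rim slopes were about 0.1° ± 0.2°, from the top camera's depth.
- **Height:** The tray's middle was 10.2 cm above the window.
- **Centring:** It was within about 2 mm of the window's centre.
- **Other objects:** The five loose items looked unmoved in the final pictures; I compared them by eye only.

**What disagreed**
- **Fingertip height:** In the pictures and in contact, the fingertips sat about 25 mm higher than the reported tool position. I therefore set heights by camera and contact.
- **Camera offset:** The two cameras differed by about 5 mm in y. The centring was checked against the scanner within each view.
- **Scene camera slope:** A plane fit in the scene camera gave a 6° slope. That fit took in the sunken dish and only part of the tray, so I relied on the rim-only fit above.

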